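# Load the sterilizer carrier

### The arm

A 6-joint arm with a two-finger parallel gripper is mounted at the origin on a cart in front of the work surface, level with it; the furniture and walls round the work are solid. World frame = base frame: x ahead of the robot, y to its left, z up, the work surface at z = 0. Lengths are in m, angles in rad, forces in N, time in s.
With the tool pointing down it reaches from about 0.225 to 0.875 m from the base axis. Payload 3.4 kg.
Tool frame: the origin (TCP) lies at the very end of the fingers, on their centre line; the grasp point (between the pads) lies 19 mm behind it; z points along the fingers, x is the direction in which the jaws open and shut, and the axes are right-handed (so a half turn about z gives the same grasp; the last joint's range is limited). The gripper opens to 85 mm and grips with 20 to 120 N. Pads are 22 mm wide; open, the fingers measure 114 mm over their backs; the gripper's body (76 mm by 85 mm) begins 54 mm behind the grasp point. The pads swing forward as they close: fully open they stand 13 mm farther back than shut.
Start: joints at [1.22, 0.276, 1.505, -0, 1.361, -0.121], TCP at [0.131, 0.56, 0.231] pointing down, gripper open.
Joint ranges: [-2.89, 2.89], [-0.75, 2.08], [0.22, 2.7], [-1.18, 4.32], [0.11, 2.71], [-2.7, 2.7]. Speed limits (rad/s): [2.57, 2.57, 3.14, 3.14, 3.14, 3.14].

### API

Orientations are given as a unit quaternion [w, x, y, z].
In Python, from rig import manip gives the robot as it stands.
- The arm moves only by the tool send_rows, never from a script. Its argument "increments" is a list of rows, each a list of 5 numbers: the opening, from 0 (shut) to 1 (fully open), then the shift along the tool's x, y, z in m, then the turn about the tool's z in rad. A call has 1 to 8 rows; each row shifts and turns the commanded pose from where the row before left it, along the tool's axes as they then stand; what a row does not reach is not made up. A row lasts 1/8 s, in which the tool goes at most 62.5 mm and 10.7 degrees, less where a joint would pass 70% of its speed; a pose out of reach is approached as far as the arm can. A call is refused whole if a number of a shift passes 0.0625 or a number of a turn 0.188, either way. A call with a gripper value outside its range is refused whole. The fingers move at their own pace and stop on an object; "squeeze" is the grip in N (left out, the last holds). Time passes only in rows, so rows that do not move let the fingers close. It gives the time, the measured TCP pose, the force and the opening at its end, in the units of the state.
- manip.get_state(): the state, without advancing time (a new reading comes with each control period).
- manip.get_image(name): name is "scene" or "side" or "wrist"; returns the picture (480x640x3 uint8, red, green, blue); there is no depth.
- manip.calibration(name): a dict with "fx", "fy", "cx", "cy" (pixels), "camera_from_world" (4x4, takes a point from world to camera coordinates). Camera axes: x right, y up, looking along -z (the intrinsics and any distortion apply to the point x, -y, -z); pixel columns grow to the right and rows downward; lengths in m; the calibration is good to about 2 mm. A picture is of the moment at which its call begins: read the wrist's pose just before it. calibration takes no time and is no camera call; for the wrist camera it gives the pose at the moment of the call.
- manip.sign_off(): hands the job in, once; it reports no verdict.
The state is a dict: "clock": time; "qpos": joint angles; "qd": joint speeds; "effort": joint torques, N m; "position": TCP position; "ee_rot": TCP orientation; "contact_force": force on the tool from outside, world axes, zero at the start; "moment": the same for the moment, N m; "width": finger opening in m.
Only numpy, scipy, OpenCV 4.12 (cv2) and the standard library are available. Lean on these libraries where they do the work, as an engineer would, in place of code of your own. Each camera call takes 0.05 s, during which the arm holds its last target.

### The job

Load the round carrier for the sterilizer: stand the two conical flasks in its two wide ring seats and the two small foil-capped bottles in its two narrow ring seats, upright and all the way down on the carrier's floor, without tipping any over. The small bottle with the dark stopper and the tall straight bottle with the cotton plug do not belong: leave them standing where they are.

Things in the scene. Friction and masses are not known exactly. Their poses are not given: they have to be found in the camera images.
- flask_foil: Conical glass flask with a foil cap, 58 mm wide at the base, 107 mm tall, 0.14 kg; narrow upper part about 34 mm wide from 71 to 106 mm height, to grasp it by. Origin: centre of the underside; z up along its axis. A rack of capped test tubes, about 145 mm tall, stands between the vessels and the carrier.
- flask_plug: Conical glass flask with a cotton plug, 60 mm wide at the base, 134 mm tall, 0.15 kg; narrow neck about 36 mm wide from 80 to 120 mm height, to grasp it by (the soft-looking top of the plug above 120 mm cannot be gripped). Origin: centre of the underside; z up along its axis. A rack of capped test tubes, about 145 mm tall, stands between the vessels and the carrier.
- foil_bottle_a: Small straight bottle with a foil cap, 40 mm diameter, 85 mm tall, 0.08 kg; grasp round the body. One of two alike. Origin: centre of the underside; z up along its axis. A rack of capped test tubes, about 145 mm tall, stands between the vessels and the carrier.
- foil_bottle_b: Small straight bottle with a foil cap, 40 mm diameter, 85 mm tall, 0.08 kg; grasp round the body. One of two alike. Origin: centre of the underside; z up along its axis. A rack of capped test tubes, about 145 mm tall, stands between the vessels and the carrier.
- dark_stopper_bottle: Small straight bottle with a dark grey stopper, 44 mm diameter, 86 mm tall. Does not belong in the carrier. Origin: centre of the underside; z up along its axis. A rack of capped test tubes, about 145 mm tall, stands between the vessels and the carrier.
- tall_bottle: Tall straight bottle with a white cotton plug, 46 mm diameter, 124 mm tall. Does not belong in the carrier. Origin: centre of the underside; z up along its axis. A rack of capped test tubes, about 145 mm tall, stands between the vessels and the carrier.
- seat_wide_a: Wide round white plastic ring seat, inner diameter 78 mm, wall 5 mm, fixed on a low round grey carrier (226 mm across, floor 12 mm above the worktop; a 34 mm high hub in the middle) for a conical flask. The four seats stand in a circle of 66 mm radius about the hub, in any order. Origin: centre of the ring's underside, level with the carrier's floor, on which the vessel stands; ring top 22 mm above it.
- seat_wide_b: Wide round white plastic ring seat, inner diameter 78 mm, wall 5 mm, fixed on a low round grey carrier (226 mm across, floor 12 mm above the worktop; a 34 mm high hub in the middle) for a conical flask. The four seats stand in a circle of 66 mm radius about the hub, in any order. Origin: centre of the ring's underside, level with the carrier's floor, on which the vessel stands; ring top 22 mm above it.
- seat_narrow_a: Narrow round white plastic ring seat, inner diameter 58 mm, wall 5 mm, fixed on a low round grey carrier (226 mm across, floor 12 mm above the worktop; a 34 mm high hub in the middle) for a small bottle. The four seats stand in a circle of 66 mm radius about the hub, in any order. Origin: centre of the ring's underside, level with the carrier's floor, on which the vessel stands; ring top 22 mm above it.
- seat_narrow_b: Narrow round white plastic ring seat, inner diameter 58 mm, wall 5 mm, fixed on a low round grey carrier (226 mm across, floor 12 mm above the worktop; a 34 mm high hub in the middle) for a small bottle. The four seats stand in a circle of 66 mm radius about the hub, in any order. Origin: centre of the ring's underside, level with the carrier's floor, on which the vessel stands; ring top 22 mm above it.

How it is judged:
At the end, for the whole second after the job is handed in: Both conical flasks stand in wide seats, both foil-capped bottles in narrow seats: within 12 mm of the seat's centre, within 6 mm of the carrier's floor, upright within 0.1 rad; the other two bottles upright within 25 mm of where they stood; all released and at rest (((horizontal distance between flask_foil and seat_wide_a below 0.012 m and z of flask_foil in the frame of seat_wide_a between -0.006 and 0.006 m) or (horizontal distance between flask_foil and seat_wide_b below 0.012 m and z of flask_foil in the frame of seat_wide_b between -0.006 and 0.006 m)) and angle between each of flask_foil, flask_plug, foil_bottle_a, foil_bottle_b, dark_stopper_bottle, tall_bottle's own z axis and vertical below 0.1 rad and linear speed of each of flask_foil, flask_plug, foil_bottle_a, foil_bottle_b, dark_stopper_bottle, tall_bottle below 0.02 m/s and ((horizontal distance between flask_plug and seat_wide_a below 0.012 m and z of flask_plug in the frame of seat_wide_a between -0.006 and 0.006 m) or (horizontal distance between flask_plug and seat_wide_b below 0.012 m and z of flask_plug in the frame of seat_wide_b between -0.006 and 0.006 m)) and ((horizontal distance between foil_bottle_a and seat_narrow_a below 0.012 m and z of foil_bottle_a in the frame of seat_narrow_a between -0.006 and 0.006 m) or (horizontal distance between foil_bottle_a and seat_narrow_b below 0.012 m and z of foil_bottle_a in the frame of seat_narrow_b between -0.006 and 0.006 m)) and ((horizontal distance between foil_bottle_b and seat_narrow_a below 0.012 m and z of foil_bottle_b in the frame of seat_narrow_a between -0.006 and 0.006 m) or (horizontal distance between foil_bottle_b and seat_narrow_b below 0.012 m and z of foil_bottle_b in the frame of seat_narrow_b between -0.006 and 0.006 m)) and distance of each of dark_stopper_bottle, tall_bottle from where it was at the start of the episode below 0.025 m); the robot touches nothing.
It fails at once if the dark stopper bottle is lifted or knocked over (height (world z) of dark_stopper_bottle above 0.03 m or angle between dark_stopper_bottle's own z axis and vertical above 0.5 rad).
It fails at once if the tall bottle is lifted or knocked over (height (world z) of tall_bottle above 0.03 m or angle between tall_bottle's own z axis and vertical above 0.5 rad).
It fails at once if a flask or foil-capped bottle is tipped over (angle between any of flask_foil, flask_plug, foil_bottle_a, foil_bottle_b's own z axis and vertical above 0.7 rad).
It also fails if it takes over 120 s, if anything falls off the work surface, if the arm or the gripper's body presses on something with over 40 N, if the wrist force passes 120 N, or if a joint passes its speed limit or range.

## Working session

There is one attempt and no reset: what is moved stays moved. The work goes in short steps, Python scripts to look and compute and a tool call to move; the robot and the scene stay as the last step left them, time stands still between calls to the robot, and variables do not carry over. Pictures are saved under pics/ and viewed, and the job is handed in when it is done.

Besides the shell and the picture viewer there is one more tool, called as name(argument=value, ...), one argument or row to a line, values as JSON. send_rows: Moves the arm, as the interface text tells. Its arguments: {"type":"object","properties":{"increments":{"type":"array","items":{"type":"array","items":{"type":"number"}}},"squeeze":{"type":"number"}},"required":["increments"]}

```bash
mkdir -p pics
python3 - <<'E'
from rig import manip
import cv2,json
print(manip.get_state())
for n in ["scene","side","wrist"]:
    c=manip.calibration(n); print(n,c)
    im=manip.get_image(n); cv2.imwrite(f"pics/{n}0.png",im[:,:,::-1])
E
```

```text
{'clock': 0.0, 'qpos': array([ 1.21997515e+00,  2.76640244e-01,  1.50617930e+00,  3.12220322e-05,
        1.36069330e+00, -1.20945215e-01]), 'qd': array([ 0.00043297,  0.00018515, -0.00035645,  0.0001657 , -0.00180163,
        0.00073458]), 'effort': array([-3.02024855e-03, -4.16773474e+01, -2.45804036e+01, -2.54416054e-04,
        1.11409472e-02, -2.28545844e-05]), 'position': array([0.13079288, 0.55936811, 0.23039552]), 'ee_rot': array([ 4.88415028e-04,  7.83537487e-01,  6.21343774e-01, -8.26720125e-04]), 'contact_force': array([-0.15191921, -0.80306658,  0.13626554]), 'moment': array([-0.04809632, -0.03777603, -0.02106401]), 'width': 0.08582479024279402}
scene {'fx': 572.8858959299532, 'fy': 572.8858959299532, 'cx': 322.9345776094538, 'cy': 235.37300433028778, 'camera_from_world': array([[ 0.66620429, -0.74560262, -0.01576653, -0.34789778],
       [ 0.55356533,  0.48022905,  0.68040097, -0.31181225],
       [-0.4997372 , -0.46201385,  0.73267041, -1.00715061],
       [ 0.        ,  0.        ,  0.        ,  1.        ]])}
side {'fx': 617.8277751842049, 'fy': 617.8277751842049, 'cx': 316.73986338244407, 'cy': 249.30458655215585, 'camera_from_world': array([[ 0.82093673, -0.57089136, -0.01208078, -0.42281485],
       [ 0.39280178,  0.54923706,  0.73759434, -0.24196276],
       [-0.41445103, -0.61026364,  0.67513601, -1.20155735],
       [ 0.        ,  0.        ,  0.        ,  1.        ]])}
wrist {'fx': 378.42427980107885, 'fy': 378.42427980107885, 'cx': 315.28100177982014, 'cy': 239.38748774114242, 'camera_from_world': array([[ 0.22812925,  0.97362726, -0.00264772, -0.5735993 ],
       [-0.93160263,  0.21749054, -0.29122912,  0.03898895],
       [-0.28297275,  0.0689045 ,  0.95664967, -0.38032845],
       [ 0.        ,  0.        ,  0.        ,  1.        ]])}
```

View pics/scene0.png

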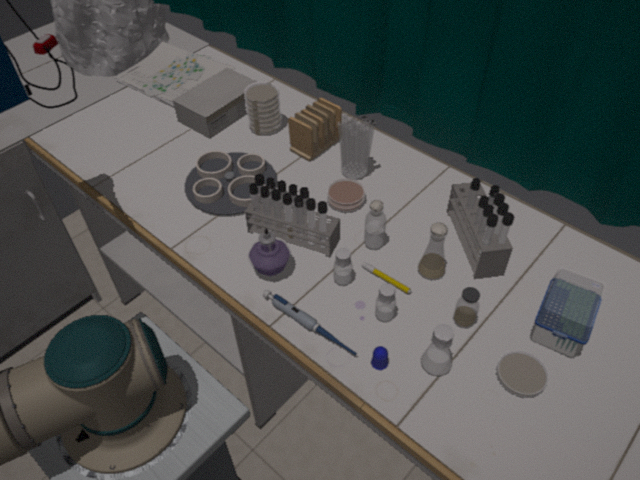

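View pics/side0.png

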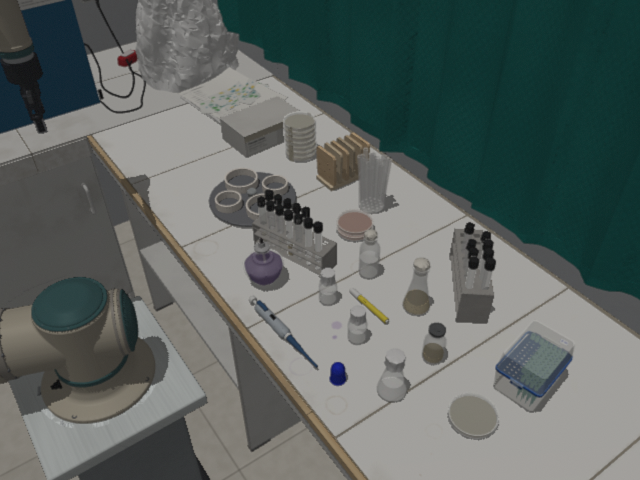

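View pics/wrist0.png

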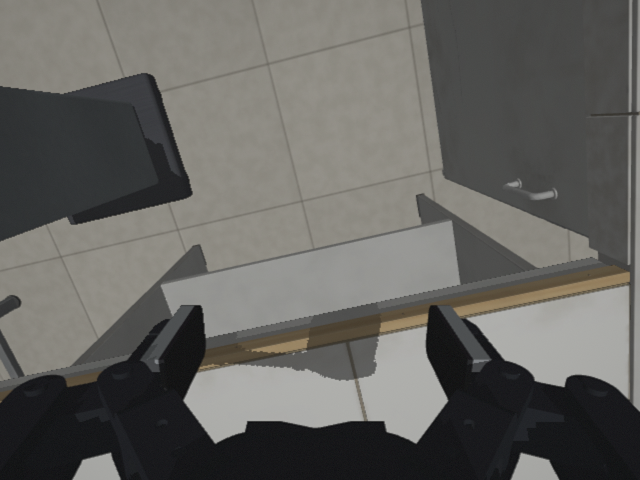

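```bash
cat > h.py <<'E'
import numpy as np,cv2
def proj(c,p):
    p=np.atleast_2d(p); T=c["camera_from_world"]; q=p@T[:3,:3].T+T[:3,3]
    return np.c_[c["fx"]*q[:,0]/-q[:,2]+c["cx"], c["fy"]*-q[:,1]/-q[:,2]+c["cy"]]
def unproj(c,uv,z):
    T=c["camera_from_world"];R=T[:3,:3];o=-R.T@T[:3,3]
    d=R.T@np.array([(uv[0]-c["cx"])/c["fx"],-(uv[1]-c["cy"])/c["fy"],-1])
    return o+d*(z-o[2])/d[2]
E
python3 - <<'E'
import cv2,numpy as np
from rig import manip
from h import *
a=cv2.imread("pics/scene0.png");b=cv2.imread("pics/side0.png")
cv2.imwrite("pics/zs.png",cv2.resize(a[180:390,310:520],None,fx=2.8,fy=2.8,interpolation=2))
cv2.imwrite("pics/zc.png",cv2.resize(a[140:260,170:350],None,fx=4.4,fy=4.4,interpolation=2))
cv2.imwrite("pics/zb.png",cv2.resize(b[210:410,300:500],None,fx=3,fy=3,interpolation=2))
cs=manip.calibration("scene");cd=manip.calibration("side")
for n,uv in dict(f=(437,372),p=(432,275),b1=(343,282),b2=(386,317),d=(465,323),t=(375,246),hub=(231,182)).items():
    print(n,unproj(cs,uv,0))
for n,uv in dict(f=(392,396),p=(416,308),b1=(328,301),b2=(357,340),d=(432,358),t=(369,275)).items():
    print(n,unproj(cd,uv,0))
print(proj(cd,[.13,.56,.23]),proj(cs,[.13,.56,.23]))
E
```

```text
f [ 0.42734212 -0.36563362  0.        ]
p [ 0.61098452 -0.22880922  0.        ]
b1 [ 0.47363487 -0.09966861  0.        ]
b2 [ 4.62579948e-01 -2.21032064e-01 -1.11022302e-16]
d [ 0.55307957 -0.34612767  0.        ]
t [ 0.59681937 -0.08752347  0.        ]
hub [0.53064803 0.31245595 0.        ]
f [ 0.43103593 -0.36744959  0.        ]
p [ 0.61494238 -0.22718828  0.        ]
b1 [ 0.4738646  -0.10185357  0.        ]
b2 [ 0.45928022 -0.2234916   0.        ]
d [ 0.55223192 -0.34512979  0.        ]
t [ 0.59543637 -0.09077672  0.        ]
[[ 43.12438894 126.6215064 ]] [[-13.43188913 143.90893568]]
```

View pics/zs.png

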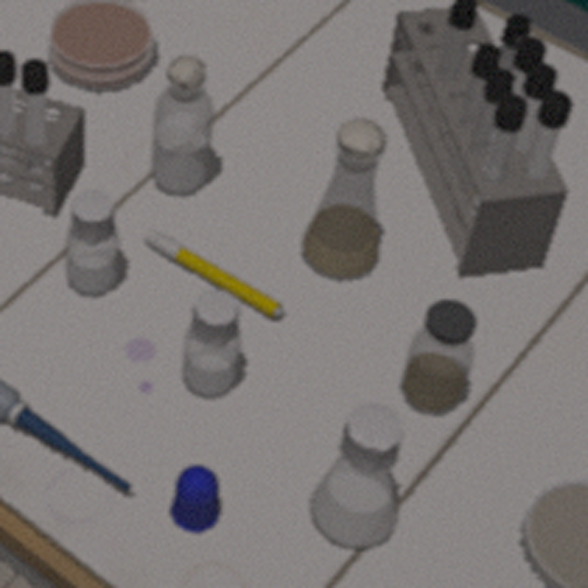

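View pics/zc.png

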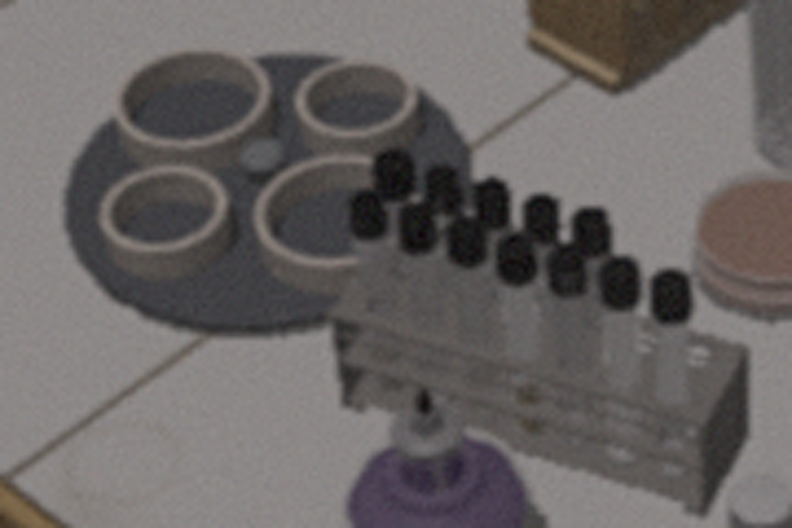

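View pics/zb.png

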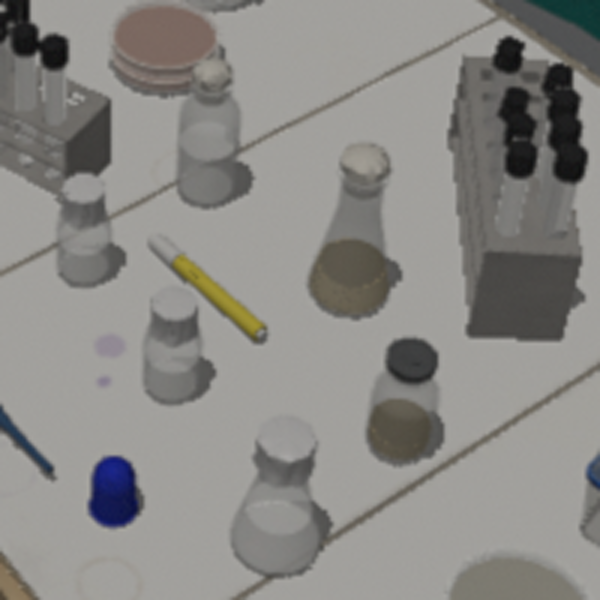

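```bash
cat > ov.py <<'E'
import cv2,numpy as np
from rig import manip
from h import *
cs=manip.calibration("scene");cd=manip.calibration("side")
tops=dict(foil=((374,425),(287,437),.107),b1=((94,206),(84,187),.085),b2=((218,305),(175,303),.085),dark=((451,318),(412,357),.086))
for n,(a,b,z) in tops.items():
    print(n,unproj(cs,(a[0]/2.8+310,a[1]/2.8+180),z),unproj(cd,(b[0]/3+300,b[1]/3+210),z))
def circ(img,c,x,y,z,r,off,s,col=(0,0,255)):
    t=np.linspace(0,2*np.pi,60);p=np.c_[x+r*np.cos(t),y+r*np.sin(t),z+0*t]
    q=(proj(c,p)+.5-np.array(off))*s-.5
    cv2.polylines(img,[np.round(q*8).astype(np.int32)],True,col,1,cv2.LINE_AA,3)
E
cat > fit.py <<'E'
from ov import *
import sys
P=dict(foil=(.4375,-.358,[(0,.029),(.107,.017)]),plug=(.614,-.220,[(0,.030),(.12,.018),(.08,.018)]),b1=(.478,-.094,[(0,.02),(.085,.013)]),b2=(.465,-.216,[(0,.02),(.085,.013)]))
P.update(eval(sys.argv[1]) if len(sys.argv)>1 else {})
for nm,c,off,s,src in (("s",cs,(310,180),2.8,"zs"),("d",cd,(300,210),3,"zb")):
    im=cv2.imread(f"pics/{src}.png")
    for x,y,L in P.values():
        for z,r in L: circ(im,c,x,y,z,r,off,s)
    cv2.imwrite(f"pics/o{nm}.png",im)
E
python3 fit.py
```

```text
foil [ 0.43962781 -0.35418667  0.107     ] [ 0.43740865 -0.35824917  0.107     ]
b1 [ 0.47744404 -0.09681179  0.085     ] [ 0.47502759 -0.10019557  0.085     ]
b2 [ 0.46490695 -0.21670524  0.085     ] [ 0.46078297 -0.22133674  0.085     ]
dark [ 0.55711629 -0.34012056  0.086     ] [ 0.55359586 -0.34400869  0.086     ]
```

View pics/os.png

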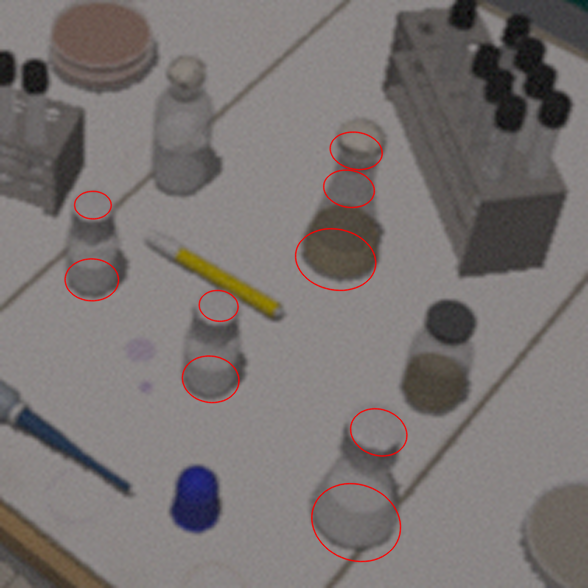

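View pics/od.png

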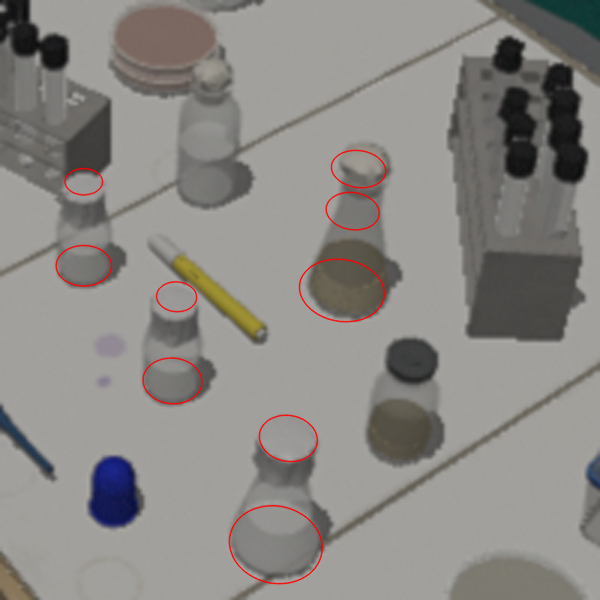

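Run:
```python
from ov import *
b=cv2.imread("pics/side0.png")
for n,p in dict(A=(194,99),B=(357,97),C=(165,206)).items(): print(n,unproj(cs,(p[0]/4.4+170,p[1]/4.4+140),.034))
print('hub',unproj(cs,(262/4.4+170,152/4.4+140),.046))
for n,p in dict(r1=(335,318),r2=(745,350),r3=(700,510),r4=(345,405)).items():
  for z in (0,.05): print(n,z,unproj(cs,(p[0]/4.4+170,p[1]/4.4+140),z))
for n,p in dict(c1=(395,150),c2=(592,210),c3=(369,192),c4=(671,272)).items():
  print(n,unproj(cs,(p[0]/4.4+170,p[1]/4.4+140),.145))
cv2.imwrite("pics/zd.png",cv2.resize(b[150:290,200:360],None,fx=4.2,fy=4.2,interpolation=2))
```

```text
foil [ 0.43962781 -0.35418667  0.107     ] [ 0.43740865 -0.35824917  0.107     ]
b1 [ 0.47744404 -0.09681179  0.085     ] [ 0.47502759 -0.10019557  0.085     ]
b2 [ 0.46490695 -0.21670524  0.085     ] [ 0.46078297 -0.22133674  0.085     ]
dark [ 0.55711629 -0.34012056  0.086     ] [ 0.55359586 -0.34400869  0.086     ]
A [0.52911883 0.36624203 0.034     ]
B [0.59022211 0.29786562 0.034     ]
C [0.46005111 0.31003005 0.034     ]
hub [0.51561359 0.29177353 0.046     ]
r1 0 [0.48243099 0.20599569 0.        ]
r1 0.05 [0.45165746 0.16465647 0.05      ]
r2 0 [6.07311040e-01 2.53198366e-02 1.11022302e-16]
r2 0.05 [ 0.56992718 -0.00645558  0.05      ]
r3 0 [ 5.08626875e-01 -3.01143453e-02 -1.11022302e-16]
r3 0.05 [ 0.47646671 -0.05895544  0.05      ]
r4 0 [0.44219331 0.15530004 0.        ]
r4 0.05 [0.41354971 0.11664432 0.05      ]
c1 [0.49090273 0.14860759 0.145     ]
c2 [0.52171455 0.04744561 0.145     ]
c3 [0.46182806 0.13615604 0.145     ]
c4 [ 0.51466255 -0.00863468  0.145     ]
```

View pics/zd.png

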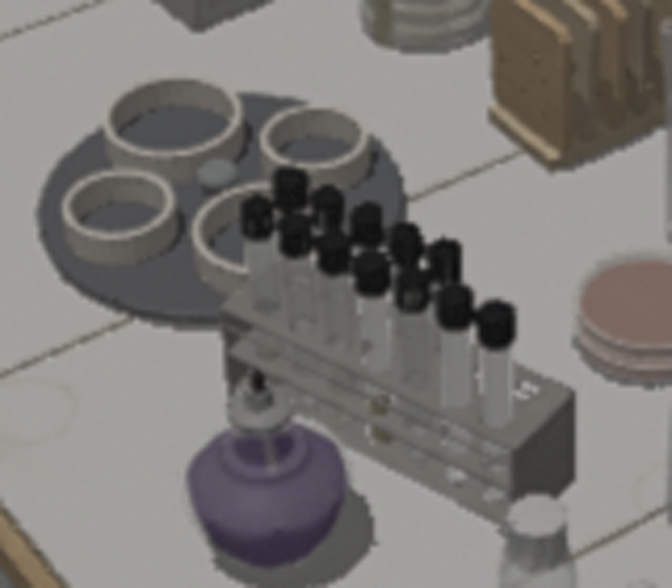

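```bash
cat > plan.py <<'E'
import sys,numpy as np,json
from rig import manip
from scipy.spatial.transform import Rotation as Ro
def pose():
    s=manip.get_state();q=s["ee_rot"];R=Ro.from_quat([q[1],q[2],q[3],q[0]]).as_matrix()
    return s,s["position"],np.arctan2(R[1,0],R[0,0]),R
def plan(wps,g,step=.05):
    s,p,phi,R=pose();p=p.copy();rows=[]
    for w in wps:
        t=np.array(w[:3]);ph=w[3] if len(w)>3 else phi
        dphi=(ph-phi+np.pi)%(2*np.pi)-np.pi
        st=w[4] if len(w)>4 else step
        n=max(1,int(np.ceil(np.linalg.norm(t-p)/st-1e-6)),int(np.ceil(abs(dphi)/.17)))
        p0=p.copy()
        for i in range(n):
            tgt=p0+(t-p0)*(i+1)/n; d=tgt-p
            x=np.array([np.cos(phi),np.sin(phi),0]);y=np.array([np.sin(phi),-np.cos(phi),0])
            r=[round(float(d@x),3),round(float(d@y),3),round(float(-d[2]),3),round(float(-(dphi)/n),3)]
            rows.append([g]+r)
            p=p+x*r[0]+y*r[1]-np.array([0,0,r[2]]);phi-=r[3]
    for i in range(0,len(rows),8): print(json.dumps(rows[i:i+8]))
if __name__=="__main__":
    s,p,phi,R=pose();print("now",p.round(4),round(float(phi),4),"z",R[:,2].round(3),"w",s["width"].round(4),"t",round(s["clock"],2),"F",s["contact_force"].round(1),"q",s["qpos"].round(2))
    if len(sys.argv)>1: plan(eval(sys.argv[1]),float(sys.argv[2]))
E
python3 plan.py "[(.2,.5,.33),(.45,.3,.33,1.57)]" 1
```

```text
Traceback (most recent call last):
  File "plan.py", line 23, in <module>
    s,p,phi,R=pose();print("now",p.round(4),round(float(phi),4),"z",R[:,2].round(3),"w",s["width"].round(4),"t",round(s["clock"],2),"F",s["contact_force"].round(1),"q",s["qpos"].round(2))
                                                                                        ^^^^^^^^^^^^^^^^
AttributeError: 'float' object has no attribute 'round'
```

```bash
sed -i 's/s\["width"\].round(4)/round(s["width"],4)/' plan.py
python3 plan.py "[(.2,.5,.33),(.45,.3,.33,1.57)]" 1
```

```text
now [0.1309 0.5595 0.2306] 1.341 z [-0.    -0.001 -1.   ] w 0.0853 t 0.15 F [ 0.1 -0.3 -0. ] q [ 1.22  0.28  1.51 -0.    1.36 -0.12]
[[1.0, -0.014, 0.027, -0.033, -0.0], [1.0, -0.014, 0.027, -0.033, -0.0], [1.0, -0.014, 0.027, -0.033, -0.0], [1.0, -0.02, 0.041, -0.0, -0.033], [1.0, -0.021, 0.041, -0.0, -0.033], [1.0, -0.022, 0.04, -0.0, -0.033], [1.0, -0.024, 0.039, -0.0, -0.033], [1.0, -0.025, 0.038, -0.0, -0.033]]
[[1.0, -0.026, 0.038, -0.0, -0.033], [1.0, -0.028, 0.036, -0.0, -0.033]]
```

send_rows(
  increments=[
    [1,-0.014,0.027,-0.033,0],
    [1,-0.014,0.027,-0.033,0],
    [1,-0.014,0.027,-0.033,0],
    [1,-0.02,0.041,0,-0.033],
    [1,-0.021,0.041,0,-0.033],
    [1,-0.022,0.04,0,-0.033],
    [1,-0.024,0.039,0,-0.033],
    [1,-0.025,0.038,0,-0.033],
  ],
  squeeze=40,
)

```text
clock: 1.15
position: [0.3795, 0.3563, 0.33]
ee_rot: [-0.0, 0.729, 0.684, -0.0]
contact_force: [1.0, 0.4, -0.4]
width: 0.0853
```

send_rows(
  increments=[
    [1,-0.026,0.038,0,-0.033],
    [1,-0.028,0.036,0,-0.033],
    [1,0,0,0,0],
    [1,0,0,0,0],
  ],
)

```text
clock: 1.65
position: [0.4494, 0.3, 0.33]
ee_rot: [-0.001, 0.707, 0.707, -0.0]
contact_force: [0.0, 0.0, 0.3]
width: 0.0852
```

```bash
cat > shot.py <<'E'
import sys,pickle,cv2
from rig import manip
n=sys.argv[1]
c=manip.calibration("wrist");im=manip.get_image("wrist")
cv2.imwrite(f"pics/{n}.png",im[:,:,::-1]);pickle.dump(c,open(f"pics/{n}.pkl","wb"))
E
python3 plan.py; python3 shot.py w1
```

```text
now [0.4494 0.3    0.33  ] 1.5714 z [-0.001  0.    -1.   ] w 0.0852 t 1.65 F [0.  0.  0.3] q [ 0.46  0.18  1.39  0.    1.57 -1.11]
```

View pics/w1.png

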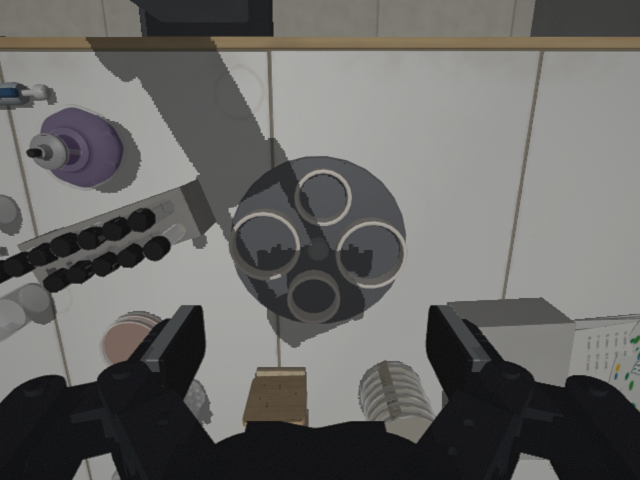

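```bash
cat > rings.py <<'E'
import pickle,sys
from ov import *
from scipy.optimize import least_squares
c=pickle.load(open("pics/w1.pkl","rb"));im=cv2.imread("pics/w1.png")
picks=np.array([(323,197),(265,245),(371.5,253),(313.5,297)],float)
P=np.array([unproj(c,p,.034)[:2] for p in picks]);print(P)
def m(v): # order C(narrow near), D(wide -y), A(wide +y), B
    a=v[2]+np.array([np.pi,-np.pi/2,np.pi/2,0]);return v[:2]+.066*np.c_[np.cos(a),np.sin(a)]
r=least_squares(lambda v:(m(v)-P).ravel(),[.52,.3,0]);print(r.x,np.abs(r.fun).max());M=m(r.x);print(M.round(4))
z=cv2.resize(im[140:340,210:430],None,fx=3,fy=3,interpolation=2)
for (x,y),rr in zip(M,(.029,.039,.039,.029)):
    for q in (rr,rr+.005): circ(z,c,x,y,.034,q,(210,140),3)
circ(z,c,*r.x[:2],.012,.113,(210,140),3)
cv2.imwrite("pics/w1o.png",z)
E
python3 rings.py
```

```text
foil [ 0.43962781 -0.35418667  0.107     ] [ 0.43740865 -0.35824917  0.107     ]
b1 [ 0.47744404 -0.09681179  0.085     ] [ 0.47502759 -0.10019557  0.085     ]
b2 [ 0.46490695 -0.21670524  0.085     ] [ 0.46078297 -0.22133674  0.085     ]
dark [ 0.55711629 -0.34012056  0.086     ] [ 0.55359586 -0.34400869  0.086     ]
[[0.45734885 0.3083019 ]
 [0.51647343 0.23800507]
 [0.52670007 0.36818297]
 [0.58582775 0.29701512]]
[ 0.52158753  0.30287627 -0.08298218] 0.0015342189750600643
[[0.4558 0.3083]
 [0.5161 0.2371]
 [0.5271 0.3686]
 [0.5874 0.2974]]
```

View pics/w1o.png

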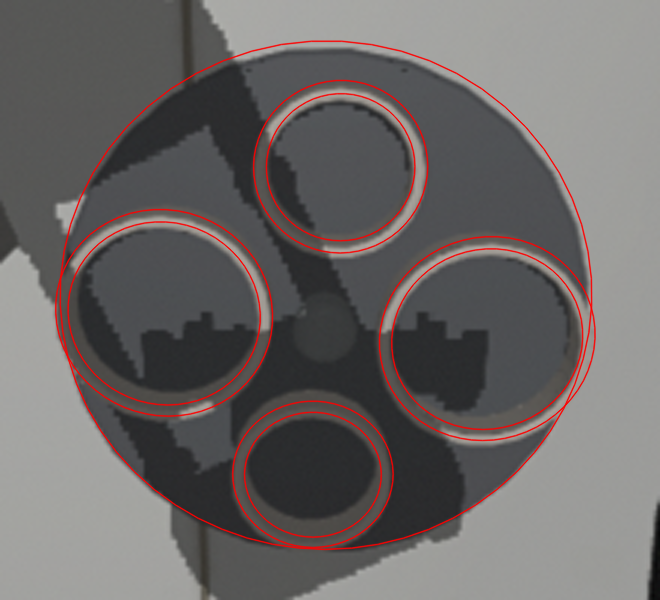

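```bash
python3 plan.py "[(.45,-.22,.33,1.57)]" 1
```

```text
now [0.4491 0.3004 0.3301] 1.5725 z [-0.001  0.    -1.   ] w 0.0856 t 1.7 F [ 0.1 -0.5 -1.2] q [ 0.46  0.18  1.39  0.    1.57 -1.11]
[[1.0, -0.047, 0.0, 0.0, 0.0], [1.0, -0.048, 0.0, 0.0, 0.0], [1.0, -0.047, 0.0, 0.0, 0.0], [1.0, -0.047, 0.0, 0.0, 0.0], [1.0, -0.048, 0.0, 0.0, 0.0], [1.0, -0.047, 0.0, 0.0, 0.0], [1.0, -0.047, 0.0, 0.0, 0.0], [1.0, -0.047, 0.0, 0.0, 0.0]]
[[1.0, -0.048, 0.0, 0.0, 0.0], [1.0, -0.047, 0.0, 0.0, 0.0], [1.0, -0.047, 0.0, 0.0, 0.0]]
```

send_rows(
  increments=[
    [1,-0.052,0,0,0],
    [1,-0.052,0,0,0],
    [1,-0.052,0,0,0],
    [1,-0.052,0,0,0],
    [1,-0.052,0,0,0],
    [1,-0.052,0,0,0],
    [1,-0.052,0,0,0],
    [1,-0.052,0,0,0],
  ],
)

```text
clock: 2.7
position: [0.4501, -0.1162, 0.3307]
ee_rot: [0.0, 0.706, 0.708, 0.001]
contact_force: [-0.2, -0.7, -0.0]
width: 0.0854
```

send_rows(
  increments=[
    [1,-0.052,0,0,0],
    [1,-0.052,0,0,0],
    [1,0,0,0,0],
    [1,0,0,0,0],
  ],
)

```text
clock: 3.2
position: [0.4505, -0.2187, 0.3302]
ee_rot: [-0.001, 0.706, 0.708, 0.0]
contact_force: [0.7, 0.9, -0.3]
width: 0.0856
```

```bash
python3 plan.py; python3 shot.py w2
```

```text
now [ 0.4505 -0.2187  0.3302] 1.573 z [-0.     0.001 -1.   ] w 0.0856 t 3.2 F [ 0.7  0.9 -0.3] q [-0.59  0.12  1.47  0.    1.56 -2.16]
```

View pics/w2.png

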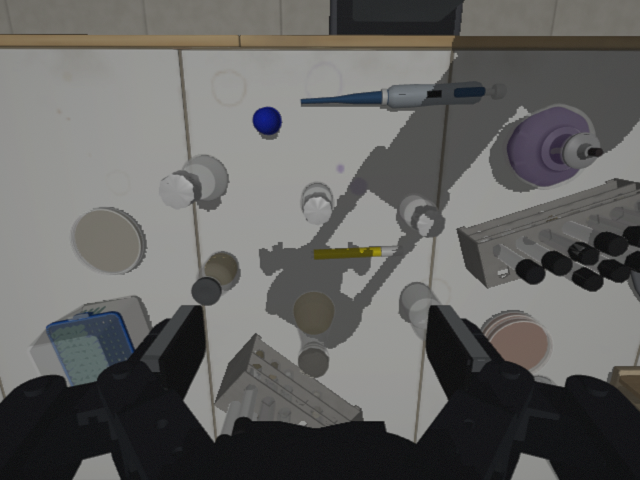

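```bash
cat > v2.py <<'E'
import pickle,sys
from ov import *
n=sys.argv[1];x0,y0,x1,y1=eval(sys.argv[2]);s=eval(sys.argv[3])
P=dict(foil=(.442,-.356,[(0,.029),(.107,.017)]),plug=(.620,-.222,[(0,.030),(.12,.018)]),b1=(.477,-.098,[(0,.02),(.085,.013)]),b2=(.464,-.219,[(0,.02),(.085,.013)]))
if len(sys.argv)>4: 
    for k,v in eval(sys.argv[4]).items(): P[k]=(*v,P[k][2])
c=pickle.load(open(f"pics/{n}.pkl","rb"));im=cv2.imread(f"pics/{n}.png")
z=cv2.resize(im[y0:y1,x0:x1],None,fx=s,fy=s,interpolation=2);z=cv2.convertScaleAbs(z,alpha=1.2)
for x,y,L in P.values():
    for zz,r in L: circ(z,c,x,y,zz,r,(x0,y0),s)
cv2.imwrite(f"pics/{n}o.png",z)
E
python3 v2.py w2 150,140,460,390 2.5 >/dev/null
```

```text
(no output)
```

View pics/w2o.png

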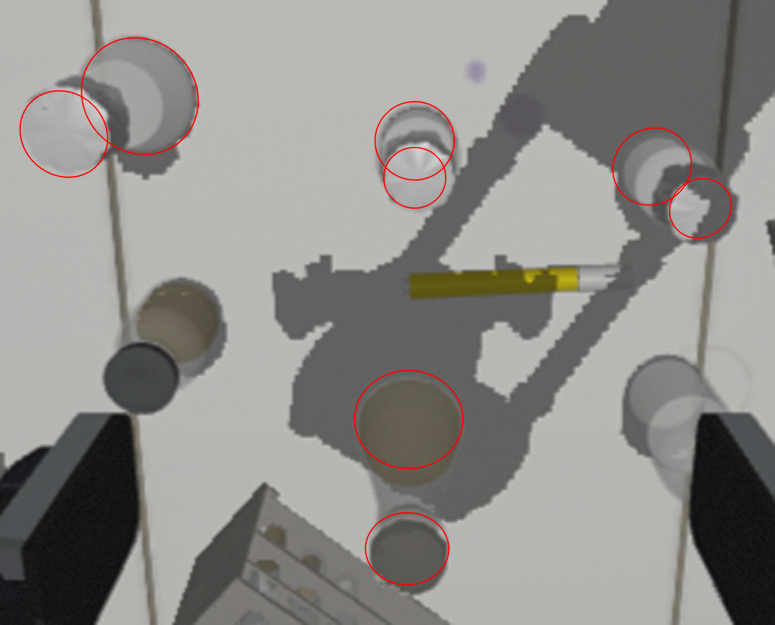

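```bash
python3 plan.py "[(.477,-.097,.18,0),(.477,-.097,.11),(.477,-.097,.026,0,.03)]" 1
python3 - <<'E'
import pickle
from h import *
c=pickle.load(open("pics/w2.pkl","rb"))
for z in (.06,.08):
  for p in ((255,334),(460,232),(362,407)): print(z,p,unproj(c,p,z))
E
```

```text
now [ 0.4506 -0.2183  0.3304] 1.5738 z [ 0.     0.001 -1.   ] w 0.0854 t 3.25 F [ 0.1  0.3 -0.1] q [-0.59  0.12  1.47  0.    1.56 -2.16]
[[1.0, 0.012, 0.003, 0.015, 0.157], [1.0, 0.012, 0.0, 0.015, 0.157], [1.0, 0.013, -0.001, 0.015, 0.157], [1.0, 0.012, -0.003, 0.015, 0.157], [1.0, 0.011, -0.005, 0.015, 0.157], [1.0, 0.011, -0.007, 0.015, 0.157], [1.0, 0.009, -0.008, 0.015, 0.157], [1.0, 0.008, -0.009, 0.015, 0.157]]
[[1.0, 0.006, -0.011, 0.015, 0.157], [1.0, 0.005, -0.012, 0.015, 0.157], [1.0, -0.0, 0.0, 0.035, -0.0], [1.0, -0.0, 0.0, 0.035, -0.0], [1.0, -0.0, 0.0, 0.028, 0.001], [1.0, -0.0, 0.0, 0.028, 0.001], [1.0, -0.0, 0.0, 0.028, 0.001]]
0.06 (255, 334) [ 0.62535316 -0.29332392  0.06      ]
0.06 (460, 232) [ 0.49395465 -0.05479357  0.06      ]
0.06 (362, 407) [ 0.7341052  -0.15697778  0.06      ]
0.08 (255, 334) [ 0.61334924 -0.28974575  0.08      ]
0.08 (460, 232) [ 0.48830803 -0.06275595  0.08      ]
0.08 (362, 407) [ 0.71683965 -0.15999629  0.08      ]
```

send_rows(
  increments=[
    [1.0,0.012,0.003,0.015,0.157],
    [1.0,0.012,0.0,0.015,0.157],
    [1.0,0.013,-0.001,0.015,0.157],
    [1.0,0.012,-0.003,0.015,0.157],
    [1.0,0.011,-0.005,0.015,0.157],
    [1.0,0.011,-0.007,0.015,0.157],
    [1.0,0.009,-0.008,0.015,0.157],
    [1.0,0.008,-0.009,0.015,0.157],
  ],
)

```text
clock: 4.25
position: [0.4719, -0.1211, 0.2103]
ee_rot: [-0.0, 0.988, 0.156, 0.0]
contact_force: [-0.3, -0.1, -1.0]
width: 0.085
```

send_rows(
  increments=[
    [1.0,0.006,-0.011,0.015,0.157],
    [1.0,0.005,-0.012,0.015,0.157],
    [1,0,0,0.02,0],
    [1,0,0,0,0],
  ],
)

```text
clock: 4.75
position: [0.476, -0.0963, 0.1595]
ee_rot: [-0.001, 1.0, 0.002, -0.001]
contact_force: [-0.3, 0.0, 0.2]
width: 0.0855
```

```bash
python3 plan.py "[(.477,-.097,.11),(.477,-.097,.026,0,.03)]" 1; python3 shot.py w3
```

```text
now [ 0.476  -0.0963  0.1595] 0.0049 z [-0.003  0.001 -1.   ] w 0.0855 t 4.75 F [-0.3  0.   0.2] q [-0.34  0.2   1.8   0.    1.14 -0.35]
[[1.0, 0.001, 0.001, 0.049, -0.0], [1.0, -0.0, -0.0, 0.028, 0.002], [1.0, -0.0, -0.0, 0.028, 0.002], [1.0, -0.0, -0.0, 0.028, 0.002]]
```

View pics/w3.png

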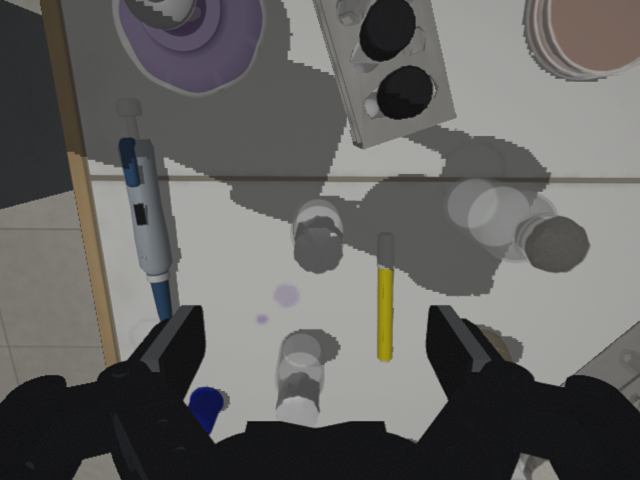

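```bash
sed -i 's/b1=(.477,-.098/b1=(.477,-.097/; s/plug=(.620/plug=(.6225/; s/b2=(.464,-.219/b2=(.4645,-.2185/' v2.py; python3 v2.py w3 230,170,420,450 2.1 >/dev/null
```

```text
(no output)
```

View pics/w3o.png

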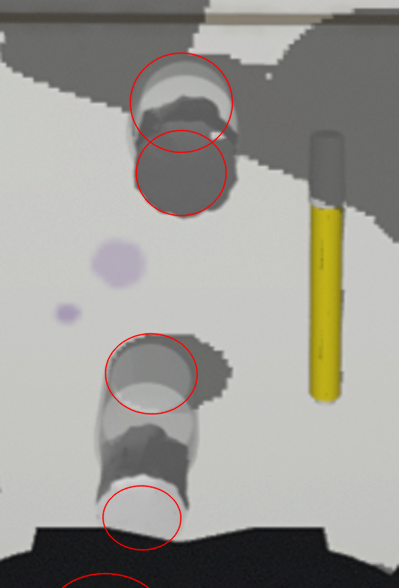

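send_rows(
  increments=[
    [1.0,0.001,0.001,0.049,0.005],
    [1.0,0,0,0.028,0],
    [1.0,0,0,0.028,0],
    [1.0,0,0,0.028,0],
    [1,0,0,0,0],
    [0.2,0,0,0,0],
    [0.2,0,0,0,0],
    [0.2,0,0,0,0],
  ],
  squeeze=30,
)

```text
clock: 5.8
position: [0.4792, -0.0998, 0.0286]
ee_rot: [0.0, 1.0, -0.001, 0.001]
contact_force: [0.5, 0.2, 4.1]
width: 0.0374
```

send_rows(
  increments=[
    [0.2,0,0,0,0],
    [0.2,0,0,0,0],
    [0.2,0,0,0,0],
  ],
)

```text
clock: 6.18
position: [0.4792, -0.0998, 0.0286]
ee_rot: [0.0, 1.0, -0.002, 0.001]
contact_force: [-0.2, 0.4, 4.9]
width: 0.0371
```

```bash
python3 plan.py; python3 shot.py w4
python3 - <<'E'
from rig import manip
import cv2
im=manip.get_image("scene")[:,:,::-1]
cv2.imwrite("pics/s4.png",cv2.resize(im[150:350,230:470],None,fx=3,fy=3,interpolation=2))
E
```

```text
now [ 0.4792 -0.0998  0.0286] -0.0031 z [ 0.002 -0.001 -1.   ] w 0.0371 t 6.17 F [-0.2  0.4  4.9] q [-0.35  0.36  1.97  0.    0.81 -0.34]
```

View pics/w4.png

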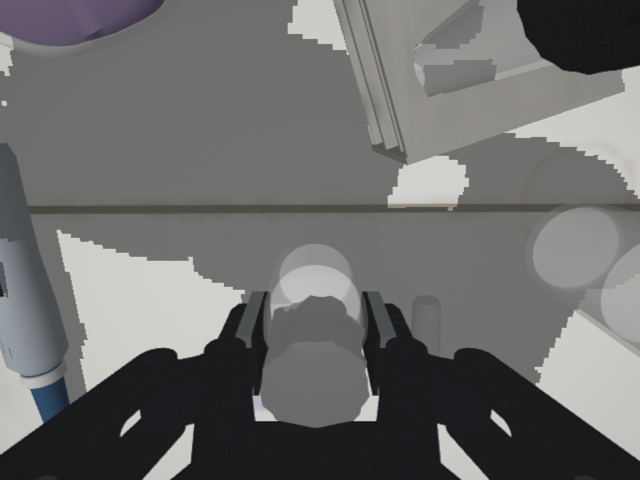

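View pics/s4.png

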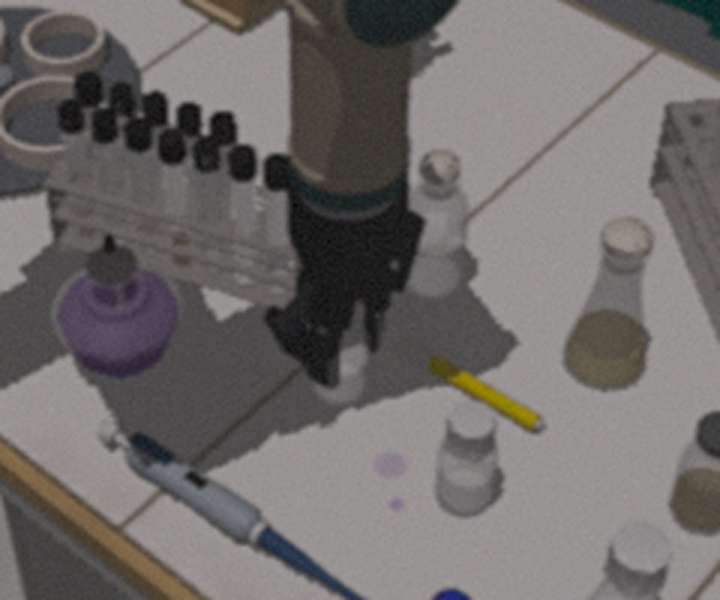

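```bash
for y in -.097 -.1; do python3 v2.py w4 200,200,440,460 2.4 "dict(b1=(.4792,$y))" >/dev/null; cp pics/w4o.png pics/w4o$y.png; done; python3 -c "
import cv2;import numpy as np
cv2.imwrite('pics/cmp4.png',cv2.resize(np.hstack([cv2.imread('pics/w4o-.097.png'),cv2.imread('pics/w4o-.1.png')]),None,fx=.69,fy=.69))"
```

```text
(no output)
```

View pics/cmp4.png

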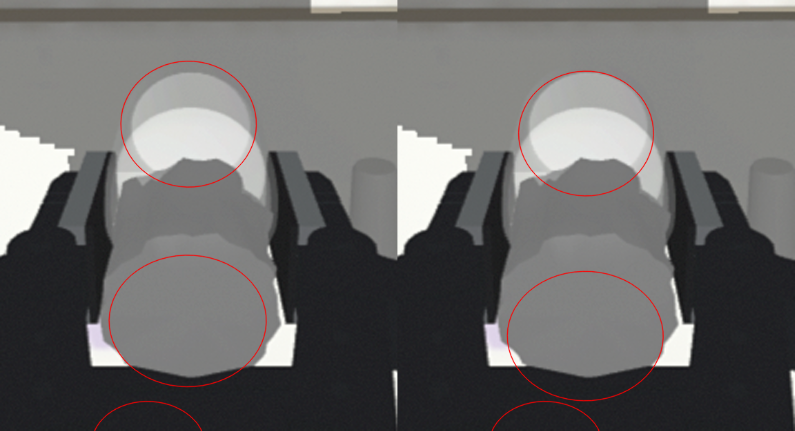

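send_rows(
  increments=[
    [0.2,0,0,-0.01,0],
    [0.2,0,0,-0.03,0],
    [0.2,0,0,-0.045,0],
    [0.2,0,0,-0.045,0],
    [0.2,0,0,-0.045,0],
    [0.2,0,0,-0.04,0],
    [0.2,0,0,0,0],
  ],
)

```text
clock: 7.15
position: [0.4801, -0.1002, 0.2463]
ee_rot: [0.001, 1.0, -0.001, 0.004]
contact_force: [-0.1, 0.1, -1.9]
width: 0.0369
```

```bash
python3 plan.py "[(.586,.297,.24,1.488)]" .2; python3 shot.py w5
```

```text
now [ 0.4801 -0.1002  0.2463] -0.0029 z [ 0.008 -0.003 -1.   ] w 0.0369 t 7.15 F [-0.1  0.1 -1.9] q [-0.35  0.13  1.65  0.    1.34 -0.34]
[[0.2, 0.012, -0.044, 0.001, -0.166], [0.2, 0.018, -0.042, 0.0, -0.166], [0.2, 0.026, -0.038, 0.001, -0.166], [0.2, 0.031, -0.033, 0.001, -0.166], [0.2, 0.036, -0.028, 0.001, -0.166], [0.2, 0.041, -0.021, 0.0, -0.166], [0.2, 0.043, -0.014, 0.001, -0.166], [0.2, 0.045, -0.007, 0.001, -0.166]]
[[0.2, 0.046, 0.001, 0.0, -0.166]]
```

View pics/w5.png

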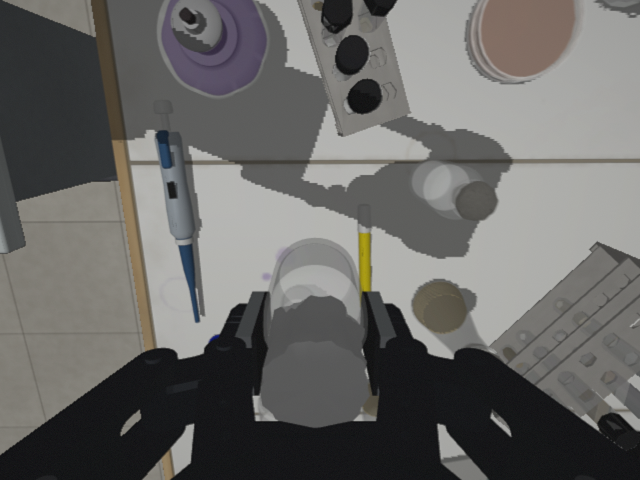

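send_rows(
  increments=[
    [0.2,0.012,-0.044,0.001,-0.166],
    [0.2,0.018,-0.042,0.0,-0.166],
    [0.2,0.026,-0.038,0.001,-0.166],
    [0.2,0.031,-0.033,0.001,-0.166],
    [0.2,0.036,-0.028,0.001,-0.166],
    [0.2,0.041,-0.021,0.0,-0.166],
    [0.2,0.043,-0.014,0.001,-0.166],
    [0.2,0.045,-0.007,0.001,-0.166],
  ],
)

```text
clock: 8.2
position: [0.5713, 0.2543, 0.2341]
ee_rot: [-0.001, 0.787, 0.617, -0.002]
contact_force: [0.8, 0.3, -0.9]
width: 0.0366
```

send_rows(
  increments=[
    [0.2,0.046,0.001,0.0,-0.166],
    [0.2,0,0,0,0],
    [0.2,0,0,0,0],
    [0.2,0,0,0,0],
  ],
)

```text
clock: 8.7
position: [0.5838, 0.2963, 0.2357]
ee_rot: [-0.0, 0.735, 0.678, -0.001]
contact_force: [-0.8, -0.3, -0.8]
width: 0.0371
```

```bash
python3 plan.py "[(.5875,.297,.14,1.488),(.5875,.297,.041,1.488,.03)]" .2; python3 shot.py w6
```

```text
now [0.5838 0.2963 0.2357] 1.4895 z [-0.001 -0.001 -1.   ] w 0.0371 t 8.7 F [-0.8 -0.3 -0.8] q [ 0.36  0.4   1.31 -0.    1.43 -1.13]
[[0.2, 0.0, 0.002, 0.048, 0.001], [0.2, 0.001, 0.002, 0.048, 0.001], [0.2, -0.0, -0.0, 0.025, -0.0], [0.2, -0.0, -0.0, 0.024, -0.0], [0.2, -0.0, -0.0, 0.025, -0.0], [0.2, -0.0, -0.0, 0.025, -0.0]]
```

View pics/w6.png

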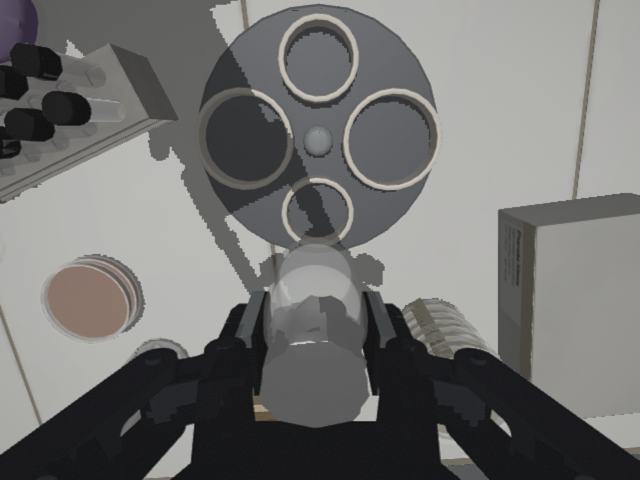

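```bash
cat > inh.py <<'E'
# python inh.py shot tcpx tcpy z0 phi r h rtop list of tool-y offsets
import pickle,sys
from ov import *
n=sys.argv[1];x,y,z0,phi,r,h,rt=map(float,sys.argv[2:9]);offs=eval(sys.argv[9])
c=pickle.load(open(f"pics/{n}.pkl","rb"));im=cv2.imread(f"pics/{n}.png")
x0,y0,x1,y1=220,180,420,460;s=2;out=[]
for o in offs:
    z=cv2.convertScaleAbs(cv2.resize(im[y0:y1,x0:x1],None,fx=s,fy=s,interpolation=2),alpha=1.2)
    px=x+np.sin(phi)*o;py=y-np.cos(phi)*o
    circ(z,c,px,py,z0,r,(x0,y0),s);circ(z,c,px,py,z0+h,rt,(x0,y0),s,(0,160,0));out.append(z)
cv2.imwrite(f"pics/{n}h.png",np.hstack(out))
E
python3 inh.py w6 .5838 .2963 .207 1.4895 .02 .085 .015 "(-.0025,.0)" >/dev/null
```

```text
(no output)
```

View pics/w6h.png

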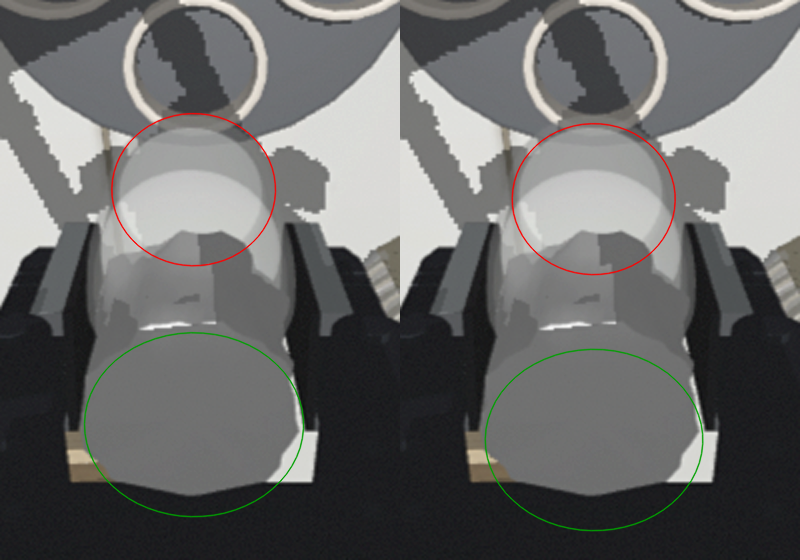

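send_rows(
  increments=[
    [0.2,0.0,0.002,0.048,0.001],
    [0.2,0.001,0.001,0.048,0.001],
    [0.2,0,0,0.025,0],
    [0.2,0,0,0.024,0],
    [0.2,0,0,0.025,0],
    [0.2,0,0,0.01,0],
    [0.2,0,0,0,0],
    [0.2,0,0,0,0],
  ],
)

```text
clock: 9.75
position: [0.5883, 0.2984, 0.0576]
ee_rot: [0.0, 0.736, 0.677, 0.001]
contact_force: [0.1, 0.2, -0.7]
width: 0.0369
```

```bash
python3 plan.py; python3 shot.py w7
```

```text
now [0.5883 0.2984 0.0576] 1.4886 z [ 0.002  0.001 -1.   ] w 0.0369 t 9.75 F [ 0.1  0.2 -0.7] q [ 0.36  0.53  1.55  0.    1.06 -1.12]
```

View pics/w7.png

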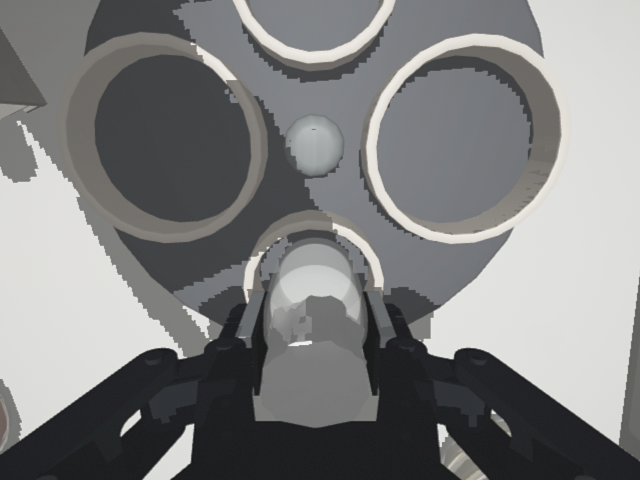

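send_rows(
  increments=[
    [0.2,0,0,0.008,0],
    [0.2,0,0,0.006,0],
    [0.2,0,0,0.003,0],
    [0.2,0,0,0,0],
    [0.2,0,0,0,0],
  ],
)

```text
clock: 10.42
position: [0.5871, 0.2983, 0.0407]
ee_rot: [0.0, 0.735, 0.678, -0.0]
contact_force: [-3.0, -0.7, 8.0]
width: 0.0374
```

send_rows(
  increments=[
    [0.6,0,0,0,0],
    [0.7,0,0,0,0],
    [0.75,0,0,0,0],
    [0.75,0,0,-0.01,0],
    [0.75,0,0,-0.03,0],
    [0.75,0,0,-0.04,0],
    [0.75,0,0,-0.05,0],
    [0.75,0,0,-0.05,0],
  ],
)

```text
clock: 11.42
position: [0.5873, 0.2983, 0.2215]
ee_rot: [0.0, 0.735, 0.678, 0.0]
contact_force: [0.1, -0.4, 0.5]
width: 0.064
```

send_rows(
  increments=[
    [0.75,0,0,-0.05,0],
    [1,0,0,0,0],
  ],
)

```text
clock: 11.68
position: [0.5896, 0.2992, 0.2757]
ee_rot: [0.002, 0.735, 0.678, 0.005]
contact_force: [1.0, 0.5, -0.4]
width: 0.0799
```

```bash
python3 plan.py "[(.4645,-.2185,.24,1.488),(.4645,-.2185,.12,1.488)]" 1; python3 shot.py w8
```

```text
now [0.5896 0.2992 0.2757] 1.4891 z [ 0.011  0.004 -1.   ] w 0.0799 t 11.68 F [ 1.   0.5 -0.4] q [ 0.36  0.38  1.24  0.    1.51 -1.12]
[[1.0, -0.048, -0.007, 0.003, 0.0], [1.0, -0.048, -0.008, 0.003, 0.0], [1.0, -0.048, -0.007, 0.004, 0.0], [1.0, -0.047, -0.008, 0.003, 0.0], [1.0, -0.048, -0.007, 0.003, 0.0], [1.0, -0.048, -0.008, 0.003, 0.0], [1.0, -0.048, -0.007, 0.004, 0.0], [1.0, -0.048, -0.008, 0.003, 0.0]]
[[1.0, -0.048, -0.007, 0.003, 0.0], [1.0, -0.047, -0.008, 0.003, 0.0], [1.0, -0.048, -0.007, 0.004, 0.0], [1.0, -0.0, -0.0, 0.04, 0.0], [1.0, -0.0, -0.0, 0.04, 0.0], [1.0, -0.0, -0.0, 0.04, 0.0]]
```

View pics/w8.png

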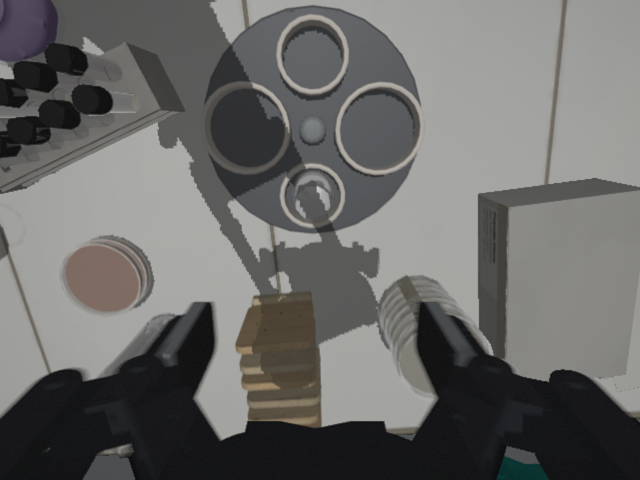

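send_rows(
  increments=[
    [1.0,-0.048,-0.007,0.003,0.0],
    [1.0,-0.048,-0.008,0.003,0.0],
    [1.0,-0.048,-0.007,0.004,0.0],
    [1.0,-0.047,-0.008,0.003,0.0],
    [1.0,-0.048,-0.007,0.003,0.0],
    [1.0,-0.048,-0.008,0.003,0.0],
    [1.0,-0.048,-0.007,0.004,0.0],
    [1.0,-0.048,-0.008,0.003,0.0],
  ],
)

```text
clock: 12.72
position: [0.4948, -0.0796, 0.2417]
ee_rot: [-0.001, 0.735, 0.678, -0.001]
contact_force: [0.3, -1.0, -0.5]
width: 0.0854
```

send_rows(
  increments=[
    [1.0,-0.048,-0.007,0.003,0.0],
    [1.0,-0.047,-0.008,0.003,0.0],
    [1.0,-0.048,-0.007,0.004,0.0],
    [1.0,0,0,0.04,0.0],
    [1.0,0,0,0.04,0.0],
    [1.0,0,0,0,0.0],
    [1.0,0,0,0,0.0],
  ],
)

```text
clock: 13.6
position: [0.4631, -0.2193, 0.1539]
ee_rot: [0.0, 0.735, 0.678, 0.0]
contact_force: [0.9, 0.9, 0.9]
width: 0.0853
```

```bash
python3 plan.py "[(.4645,-.2185,.11,1.488),(.4645,-.2185,.026,1.488,.03)]" 1; python3 shot.py w9;  python3 v2.py w9 230,170,420,450 2.1 >/dev/null
```

```text
now [ 0.4631 -0.2193  0.1539] 1.4892 z [ 0. -0. -1.] w 0.0853 t 13.6 F [0.9 0.9 0.9] q [-0.58  0.24  1.76  0.    1.14 -2.07]
[[1.0, 0.001, 0.001, 0.044, 0.001], [1.0, -0.0, 0.0, 0.028, 0.0], [1.0, -0.0, 0.0, 0.028, 0.0], [1.0, -0.0, 0.0, 0.028, 0.0]]
```

View pics/w9o.png

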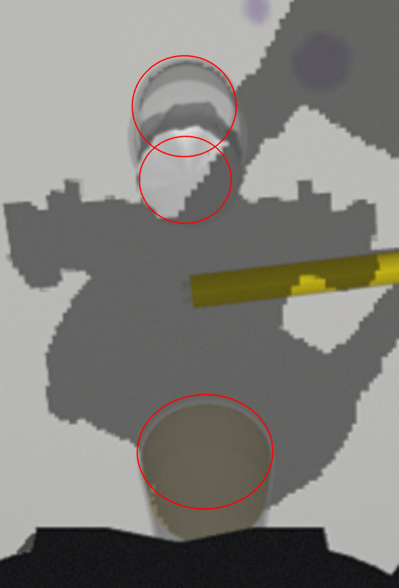

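send_rows(
  increments=[
    [1.0,0.001,0.002,0.044,0.001],
    [1.0,0,0,0.028,0],
    [1.0,0,0,0.028,0],
    [1.0,0,0,0.028,0],
    [1,0,0,0,0],
    [1,0,0,0,0],
  ],
)

```text
clock: 14.4
position: [0.4662, -0.2191, 0.0269]
ee_rot: [0.002, 0.736, 0.677, 0.0]
contact_force: [0.2, -0.9, 0.2]
width: 0.0854
```

```bash
python3 plan.py "[(.465,-.2185,.026,1.488,.03)]" 1
```

```text
now [ 0.4662 -0.2191  0.0269] 1.4883 z [ 0.003 -0.002 -1.   ] w 0.0854 t 14.4 F [ 0.2 -0.9  0.2] q [-0.57  0.39  1.92  0.    0.83 -2.06]
[[1.0, 0.0, -0.001, 0.001, 0.0]]
```

send_rows(
  increments=[
    [0.2,0,-0.001,0.001,0],
    [0.2,0,0,0,0],
    [0.2,0,0,0,0],
    [0.2,0,0,0,0],
    [0.2,0,0,0,0],
    [0.2,0,0,0,0],
  ],
  squeeze=30,
)

```text
clock: 15.15
position: [0.4641, -0.2184, 0.0251]
ee_rot: [0.0, 0.736, 0.677, 0.0]
contact_force: [-0.4, 0.4, 5.7]
width: 0.0386
```

send_rows(
  increments=[
    [0.2,0,0,-0.01,0],
    [0.2,0,0,-0.03,0],
    [0.2,0,0,-0.045,0],
    [0.2,0,0,-0.045,0],
    [0.2,0,0,-0.045,0],
    [0.2,0,0,-0.04,0],
    [0.2,0,0,0,0],
  ],
)

```text
clock: 16.02
position: [0.4654, -0.2193, 0.243]
ee_rot: [0.004, 0.736, 0.677, 0.001]
contact_force: [0.1, 0.2, -1.1]
width: 0.038
```

```bash
python3 plan.py "[(.456,.308,.25,1.488)]" .2; python3 shot.py w10
```

```text
now [ 0.4654 -0.2193  0.243 ] 1.4881 z [ 0.007 -0.004 -1.   ] w 0.038 t 16.02 F [ 0.1  0.2 -1.1] q [-0.58  0.17  1.61  0.    1.35 -2.06]
[[0.2, 0.048, -0.005, -0.001, 0.0], [0.2, 0.047, -0.005, -0.0, 0.0], [0.2, 0.048, -0.004, -0.001, 0.0], [0.2, 0.048, -0.005, -0.001, 0.0], [0.2, 0.048, -0.005, -0.0, 0.0], [0.2, 0.047, -0.005, -0.001, 0.0], [0.2, 0.048, -0.005, -0.0, 0.0], [0.2, 0.048, -0.005, -0.001, 0.0]]
[[0.2, 0.047, -0.004, -0.001, 0.0], [0.2, 0.048, -0.005, -0.0, 0.0], [0.2, 0.048, -0.005, -0.001, 0.0]]
```

View pics/w10.png

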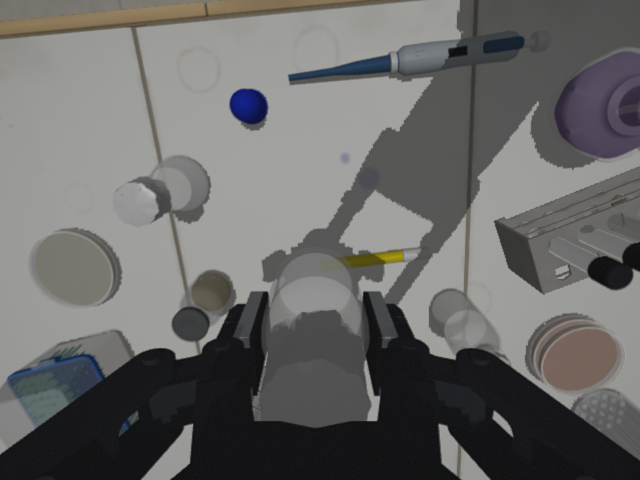

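Bottle 2 is held at the same pixels (base near (316,280)) as the first. Carrying it to seat C.

send_rows(
  increments=[
    [0.2,0.03,-0.003,0,0],
    [0.2,0.048,-0.005,0,0.0],
    [0.2,0.048,-0.005,-0.001,0.0],
    [0.2,0.048,-0.005,-0.001,0.0],
    [0.2,0.048,-0.005,0,0.0],
    [0.2,0.047,-0.005,-0.001,0.0],
    [0.2,0.048,-0.005,0,0.0],
    [0.2,0.048,-0.005,-0.001,0.0],
  ],
)

```text
clock: 17.08
position: [0.4546, 0.1499, 0.2414]
ee_rot: [-0.001, 0.736, 0.677, -0.002]
contact_force: [1.3, -1.8, -0.7]
width: 0.0384
```

send_rows(
  increments=[
    [0.2,0.048,-0.005,0,0.0],
    [0.2,0.048,-0.005,0,0.0],
    [0.2,0.047,-0.005,0,0.0],
    [0.2,0.018,-0.002,0,0.0],
    [0.2,0,0,0,0],
    [0.2,0,0,0,0],
  ],
)

```text
clock: 17.82
position: [0.4522, 0.3089, 0.2426]
ee_rot: [0.0, 0.736, 0.677, -0.001]
contact_force: [-0.1, -0.3, -1.7]
width: 0.038
```

```bash
python3 plan.py "[(.457,.308,.14,1.488),(.457,.308,.057,1.488,.03)]" .2
```

```text
now [0.4522 0.3089 0.2426] 1.4872 z [-0.001 -0.002 -1.   ] w 0.038 t 17.82 F [-0.1 -0.3 -1.7] q [ 0.47  0.23  1.54 -0.    1.37 -1.01]
[[0.2, -0.0, 0.002, 0.034, -0.0], [0.2, -0.0, 0.001, 0.034, -0.0], [0.2, -0.001, 0.002, 0.035, -0.0], [0.2, 0.0, -0.0, 0.028, -0.0], [0.2, 0.0, -0.0, 0.027, -0.0], [0.2, 0.0, -0.0, 0.028, -0.0]]
```

send_rows(
  increments=[
    [0.2,0,0.002,0.034,0],
    [0.2,0,0.001,0.034,0],
    [0.2,-0.001,0.002,0.035,0],
    [0.2,0,0,0.028,0],
    [0.2,0,0,0.028,0],
    [0.2,0,0,0.028,0],
    [0.2,0,0,0,0],
    [0.2,0,0,0,0],
  ],
)

```text
clock: 18.82
position: [0.4583, 0.3086, 0.0574]
ee_rot: [0.0, 0.736, 0.677, 0.001]
contact_force: [-0.3, -0.1, -0.3]
width: 0.0387
```

```bash
python3 plan.py; python3 shot.py w11
```

```text
now [0.4583 0.3086 0.0574] 1.4869 z [ 0.001  0.001 -1.   ] w 0.0387 t 18.82 F [-0.3 -0.1 -0.3] q [ 0.47  0.39  1.8  -0.    0.94 -1.02]
```

View pics/w11.png

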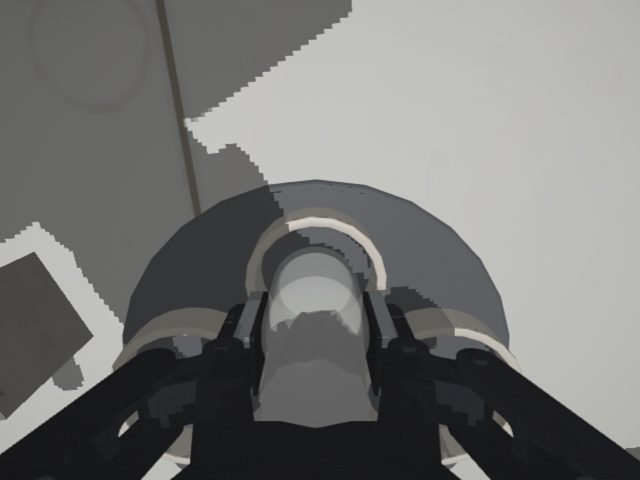

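send_rows(
  increments=[
    [0.2,0,-0.002,0.008,0],
    [0.2,0,0,0.006,0],
    [0.2,0,0,0.004,0],
    [0.2,0,0,0.001,0],
    [0.2,0,0,0,0],
  ],
)

```text
clock: 19.5
position: [0.4555, 0.3093, 0.0373]
ee_rot: [0.0, 0.736, 0.677, 0.0]
contact_force: [-0.1, -1.2, -2.2]
width: 0.0385
```

send_rows(
  increments=[
    [0.2,0,0,0.002,0],
    [0.2,0,0,0,0],
  ],
)

```text
clock: 19.75
position: [0.4557, 0.3095, 0.0371]
ee_rot: [0.0, 0.736, 0.677, 0.001]
contact_force: [-2.6, -1.2, 10.4]
width: 0.0383
```

Contact with the floor (10 N); release.

send_rows(
  increments=[
    [0.6,0,0,0,0],
    [0.7,0,0,0,0],
    [0.75,0,0,0,0],
    [0.75,0,0,-0.01,0],
    [0.75,0,0,-0.03,0],
    [0.75,0,0,-0.04,0],
    [0.75,0,0,-0.05,0],
    [0.75,0,0,-0.05,0],
  ],
)

```text
clock: 20.75
position: [0.4552, 0.3091, 0.2174]
ee_rot: [0.0, 0.736, 0.677, 0.0]
contact_force: [1.1, 0.7, 1.0]
width: 0.0638
```

send_rows(
  increments=[
    [0.75,0,0,-0.05,0],
    [1,0,0,0,0],
  ],
)

```text
clock: 21.0
position: [0.4576, 0.3104, 0.2707]
ee_rot: [0.001, 0.736, 0.677, 0.005]
contact_force: [-0.3, -0.8, 0.5]
width: 0.0798
```

```bash
python3 plan.py "[(.442,-.356,.27,-.083),(.442,-.356,.2)]" 1; python3 shot.py w12
```

```text
now [0.4576 0.3104 0.2707] 1.4881 z [ 0.009  0.005 -1.   ] w 0.0798 t 21.0 F [-0.3 -0.8  0.5] q [ 0.47  0.22  1.49  0.    1.42 -1.02]
[[1.0, -0.048, 0.003, 0.0, 0.112], [1.0, -0.046, 0.008, 0.0, 0.112], [1.0, -0.046, 0.013, 0.0, 0.112], [1.0, -0.044, 0.019, 0.0, 0.112], [1.0, -0.042, 0.023, 0.0, 0.112], [1.0, -0.039, 0.027, 0.0, 0.112], [1.0, -0.035, 0.032, 0.0, 0.112], [1.0, -0.032, 0.036, 0.0, 0.112]]
[[1.0, -0.027, 0.038, 0.0, 0.112], [1.0, -0.023, 0.042, 0.0, 0.112], [1.0, -0.018, 0.044, 0.001, 0.112], [1.0, -0.013, 0.046, -0.0, 0.112], [1.0, -0.008, 0.047, -0.0, 0.112], [1.0, -0.003, 0.048, -0.0, 0.112], [1.0, 0.0, -0.0, 0.035, -0.0], [1.0, 0.0, -0.0, 0.035, -0.0]]
```

View pics/w12.png

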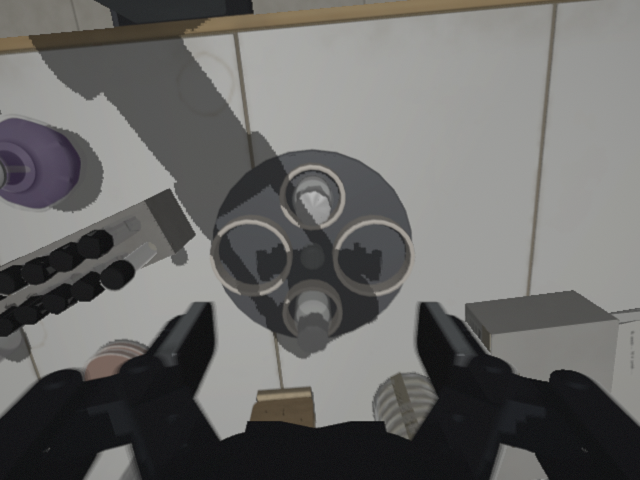

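Both bottles stand upright in seats near (313,197) and (313,310). Next: flask_foil.

send_rows(
  increments=[
    [1.0,-0.048,0.003,0.0,0.112],
    [1.0,-0.046,0.008,0.0,0.112],
    [1.0,-0.046,0.013,0.0,0.112],
    [1.0,-0.044,0.019,0.0,0.112],
    [1.0,-0.042,0.023,0.0,0.112],
    [1.0,-0.039,0.027,0.0,0.112],
    [1.0,-0.035,0.032,0.0,0.112],
    [1.0,-0.032,0.036,0.0,0.112],
  ],
)

```text
clock: 22.05
position: [0.4451, -0.0732, 0.2637]
ee_rot: [-0.001, 0.957, 0.29, -0.001]
contact_force: [1.2, -0.3, 0.1]
width: 0.0853
```

send_rows(
  increments=[
    [1.0,-0.027,0.038,0.0,0.112],
    [1.0,-0.023,0.042,0.0,0.112],
    [1.0,-0.018,0.044,0.001,0.112],
    [1.0,-0.013,0.046,0,0.112],
    [1.0,-0.008,0.047,0,0.112],
    [1.0,-0.003,0.048,0,0.112],
    [1.0,0.0,0,0.03,0],
    [1.0,0.0,0,0,0],
  ],
)

```text
clock: 23.05
position: [0.4375, -0.3562, 0.2304]
ee_rot: [-0.003, 0.999, -0.041, -0.003]
contact_force: [-0.3, -0.7, -0.1]
width: 0.0856
```

send_rows(
  increments=[
    [1,0,0,0,0],
  ],
)

```text
clock: 23.18
position: [0.4395, -0.357, 0.2341]
ee_rot: [-0.001, 0.999, -0.04, -0.0]
contact_force: [-0.7, -0.2, 0.3]
width: 0.085
```

```bash
python3 plan.py "[(.442,-.356,.14,-.083),(.442,-.356,.070,-.083,.03)]" 1; python3 shot.py w13;  python3 v2.py w13 200,100,440,380 2.1 >/dev/null
```

```text
now [ 0.4395 -0.357   0.2341] -0.0795 z [-0.001  0.001 -1.   ] w 0.085 t 23.18 F [-0.7 -0.2  0.3] q [-0.81  0.26  1.52  0.    1.36 -0.73]
[[1.0, 0.001, -0.001, 0.047, 0.002], [1.0, 0.001, -0.0, 0.047, 0.002], [1.0, 0.0, -0.0, 0.023, -0.0], [1.0, 0.0, -0.0, 0.024, -0.0], [1.0, 0.0, -0.0, 0.023, -0.0]]
```

View pics/w13o.png

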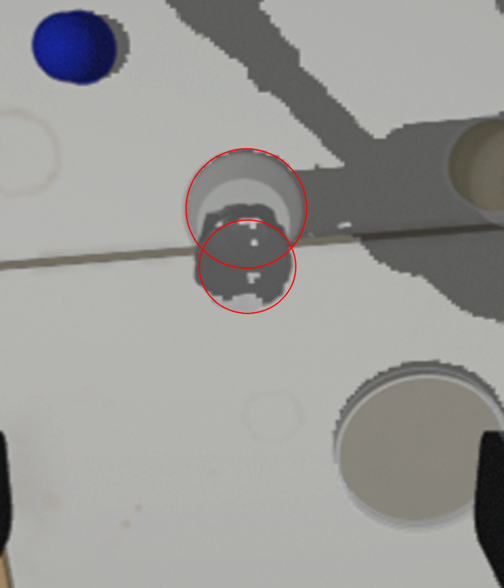

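View pics/w13.png

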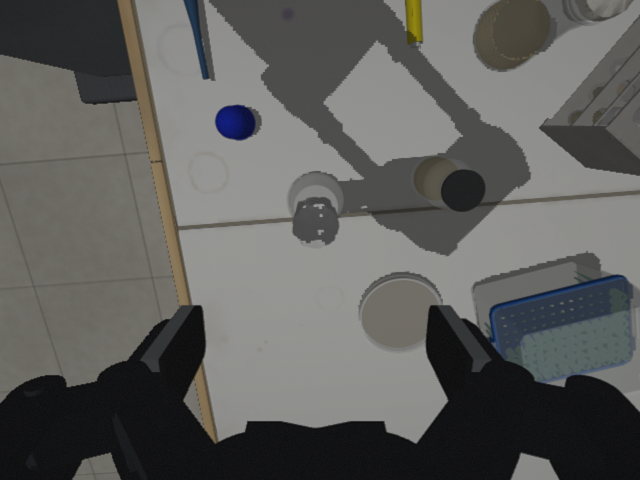

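send_rows(
  increments=[
    [1.0,0.001,-0.001,0.047,0.002],
    [1.0,0.001,0,0.047,0.002],
    [1.0,0.0,0,0.023,0],
    [1.0,0.0,0,0.024,0],
    [1.0,0.0,0,0.023,0],
    [1,0,0,0,0],
    [1,0,0,0,0],
  ],
)

```text
clock: 24.1
position: [0.4426, -0.3572, 0.0717]
ee_rot: [0.001, 0.999, -0.042, 0.001]
contact_force: [0.3, 0.3, 0.4]
width: 0.0851
```

```bash
python3 plan.py "[(.442,-.356,.070,-.083,.03)]" 1
```

```text
now [ 0.4426 -0.3572  0.0717] -0.0833 z [ 0.002 -0.002 -1.   ] w 0.0851 t 24.1 F [0.3 0.3 0.4] q [-0.8   0.4   1.75  0.    0.99 -0.72]
[[1.0, -0.001, -0.001, 0.002, -0.0]]
```

send_rows(
  increments=[
    [0.2,-0.001,-0.001,0.002,0],
    [0.2,0,0,0,0],
    [0.2,0,0,0,0],
    [0.2,0,0,0,0],
    [0.2,0,0,0,0],
    [0.2,0,0,0,0],
    [0.2,0,0,0,0],
  ],
  squeeze=40,
)

```text
clock: 24.98
position: [0.4409, -0.3559, 0.0687]
ee_rot: [0.0, 0.999, -0.042, 0.0]
contact_force: [-0.7, 0.7, 5.1]
width: 0.0326
```

```bash
python3 plan.py
```

```text
now [ 0.4409 -0.3559  0.0687] -0.084 z [ 0. -0. -1.] w 0.0326 t 24.98 F [-0.7  0.7  5.1] q [-0.8   0.4   1.76 -0.    0.98 -0.72]
```

send_rows(
  increments=[
    [0.2,0,0,-0.01,0],
    [0.2,0,0,-0.03,0],
    [0.2,0,0,-0.045,0],
    [0.2,0,0,-0.045,0],
    [0.2,0,0,-0.045,0],
    [0.2,0,0,-0.03,0],
    [0.2,0,0,0,0],
  ],
)

```text
clock: 25.85
position: [0.4417, -0.3566, 0.2758]
ee_rot: [0.002, 0.999, -0.042, 0.002]
contact_force: [0.1, -0.4, -2.0]
width: 0.0324
```

```bash
python3 plan.py "[(.442,-.15,.28,-.083),(.527,.368,.28,-.083)]" .2; python3 shot.py w14
```

```text
now [ 0.4417 -0.3566  0.2758] -0.084 z [ 0.004 -0.004 -1.   ] w 0.0324 t 25.85 F [ 0.1 -0.4 -2. ] q [-0.8   0.24  1.44  0.    1.45 -0.72]
[[0.2, -0.003, -0.041, -0.001, -0.0], [0.2, -0.004, -0.041, -0.001, -0.0], [0.2, -0.003, -0.042, -0.001, -0.0], [0.2, -0.004, -0.041, -0.0, -0.0], [0.2, -0.003, -0.041, -0.001, -0.0], [0.2, 0.004, -0.048, -0.0, -0.0], [0.2, 0.003, -0.047, -0.0, -0.0], [0.2, 0.004, -0.048, -0.0, -0.0]]
[[0.2, 0.004, -0.047, -0.0, -0.0], [0.2, 0.004, -0.048, -0.0, -0.0], [0.2, 0.003, -0.047, -0.0, -0.0], [0.2, 0.004, -0.048, -0.0, -0.0], [0.2, 0.004, -0.047, -0.0, -0.0], [0.2, 0.004, -0.048, -0.0, -0.0], [0.2, 0.003, -0.048, -0.0, -0.0], [0.2, 0.004, -0.047, -0.0, -0.0]]
```

View pics/w14.png

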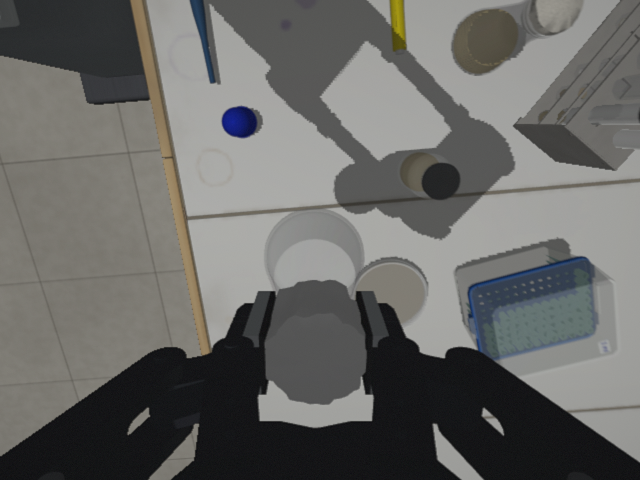

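send_rows(
  increments=[
    [0.2,-0.002,-0.025,-0.001,0],
    [0.2,-0.003,-0.041,-0.001,0],
    [0.2,-0.003,-0.042,-0.001,0],
    [0.2,-0.004,-0.041,0,0],
    [0.2,-0.004,-0.041,-0.001,0],
    [0.2,0.003,-0.048,0,0],
    [0.2,0.003,-0.047,0,0],
    [0.2,0.004,-0.048,0,0],
  ],
)

```text
clock: 26.9
position: [0.4609, -0.0206, 0.2756]
ee_rot: [-0.001, 0.999, -0.042, -0.002]
contact_force: [1.2, 0.6, -0.6]
width: 0.0325
```

send_rows(
  increments=[
    [0.2,0.004,-0.047,0,0],
    [0.2,0.004,-0.048,0,0],
    [0.2,0.003,-0.047,0,0],
    [0.2,0.004,-0.048,0,0],
    [0.2,0.004,-0.047,0,0],
    [0.2,0.004,-0.048,0,0],
    [0.2,0.003,-0.048,0,0],
    [0.2,0.004,-0.04,0,0],
  ],
)

```text
clock: 27.9
position: [0.5217, 0.3479, 0.2751]
ee_rot: [0.001, 0.999, -0.041, -0.002]
contact_force: [0.1, -0.2, 0.4]
width: 0.0325
```

send_rows(
  increments=[
    [0.2,0.002,-0.02,0,0],
    [0.2,0,0,0,0],
    [0.2,0,0,0,0],
  ],
)

```text
clock: 28.28
position: [0.527, 0.3642, 0.2769]
ee_rot: [0.001, 0.999, -0.042, -0.001]
contact_force: [-0.6, -0.4, -1.0]
width: 0.0322
```

```bash
python3 plan.py "[(.527,.368,.18,-.083),(.527,.368,.100,-.083,.03)]" .2; python3 shot.py w15; python3 inh.py w15 $(python3 -c "
from plan import pose
s,p,phi,R=pose();print(p[0],p[1],p[2]-.0687,phi)") .029 .107 .017 "(0,)" >/dev/null
```

```text
now [0.527  0.3642 0.2769] -0.0847 z [-0.001 -0.002 -1.   ] w 0.0322 t 28.27 F [-0.6 -0.4 -1. ] q [ 0.5   0.36  1.27 -0.    1.51  0.58]
[[0.2, -0.0, -0.002, 0.048, -0.001], [0.2, -0.0, -0.002, 0.049, -0.001], [0.2, -0.0, 0.0, 0.027, 0.0], [0.2, -0.0, 0.0, 0.026, 0.0], [0.2, -0.0, 0.0, 0.027, 0.0]]
```

View pics/w15h.png

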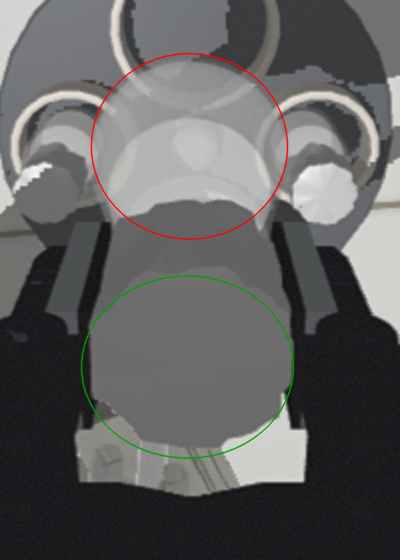

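send_rows(
  increments=[
    [0.2,0,-0.002,0.048,-0.001],
    [0.2,0,-0.002,0.049,-0.001],
    [0.2,0,0.0,0.027,0.0],
    [0.2,0,0.0,0.026,0.0],
    [0.2,0,0.0,0.027,0.0],
    [0.2,0,0,0,0],
    [0.2,0,0,0,0],
  ],
)

```text
clock: 29.2
position: [0.5288, 0.3692, 0.1017]
ee_rot: [-0.0, 0.999, -0.041, 0.001]
contact_force: [0.4, 0.3, -0.6]
width: 0.0324
```

```bash
python3 plan.py "[(.527,.3685,.081,-.083,.006)]" .2; python3 shot.py w16
```

```text
now [0.5288 0.3692 0.1017] -0.083 z [ 0.002  0.001 -1.   ] w 0.0324 t 29.2 F [ 0.4  0.3 -0.6] q [ 0.5   0.47  1.54 -0.    1.13  0.58]
[[0.2, -0.0, 0.0, 0.005, -0.0], [0.2, -0.001, 0.0, 0.005, -0.0], [0.2, -0.0, 0.001, 0.006, -0.0], [0.2, -0.001, -0.0, 0.005, -0.0]]
```

View pics/w16.png

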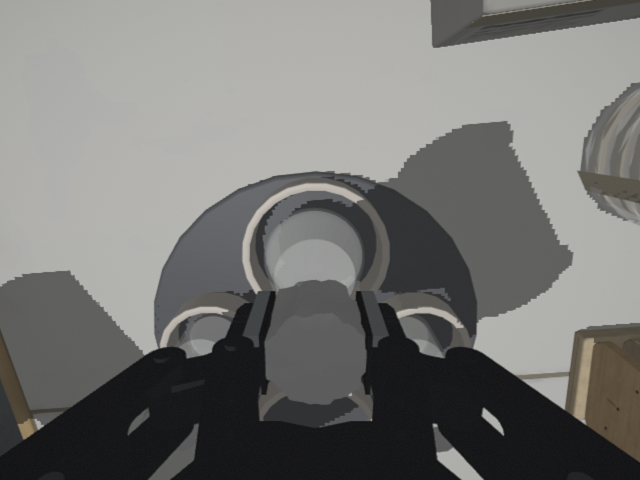

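Flask base (313,255) is centred inside the wide ring (316,250). Lower.

send_rows(
  increments=[
    [0.2,0,0.0,0.005,0],
    [0.2,-0.001,0.0,0.005,0],
    [0.2,0,0.0,0.006,0],
    [0.2,-0.001,0,0.005,0],
    [0.2,0,0,0.001,0],
    [0.2,0,0,0,0],
  ],
)

```text
clock: 30.0
position: [0.5261, 0.37, 0.0806]
ee_rot: [-0.0, 0.999, -0.041, 0.001]
contact_force: [-2.2, -2.0, 11.2]
width: 0.0332
```

send_rows(
  increments=[
    [0.55,0,0,0,0],
    [0.7,0,0,0,0],
    [0.75,0,0,0,0],
    [0.75,0,0,-0.01,0],
    [0.75,0,0,-0.03,0],
    [0.75,0,0,-0.04,0],
    [0.75,0,0,-0.05,0],
    [0.75,0,0,-0.05,0],
  ],
)

```text
clock: 31.0
position: [0.5259, 0.3696, 0.2605]
ee_rot: [-0.0, 0.999, -0.041, 0.0]
contact_force: [0.9, -0.0, -0.3]
width: 0.064
```

send_rows(
  increments=[
    [0.75,0,0,-0.02,0],
    [1,0,0,0,0],
  ],
)

```text
clock: 31.25
position: [0.5268, 0.3702, 0.281]
ee_rot: [-0.001, 0.999, -0.041, 0.002]
contact_force: [-0.2, 0.1, -1.0]
width: 0.08
```

```bash
python3 plan.py "[(.52,-.15,.28,.9),(.623,-.222,.24,.9)]" 1; python3 shot.py w17
```

```text
now [0.5268 0.3702 0.281 ] -0.0819 z [ 0.005  0.003 -1.   ] w 0.08 t 31.25 F [-0.2  0.1 -1. ] q [0.5  0.36 1.26 0.   1.52 0.59]
[[1.0, 0.003, 0.047, 0.0, -0.089], [1.0, -0.001, 0.047, 0.0, -0.089], [1.0, -0.005, 0.048, 0.0, -0.089], [1.0, -0.009, 0.046, 0.0, -0.089], [1.0, -0.014, 0.045, 0.0, -0.089], [1.0, -0.017, 0.044, 0.001, -0.089], [1.0, -0.021, 0.043, -0.0, -0.089], [1.0, -0.025, 0.04, -0.0, -0.089]]
[[1.0, -0.028, 0.038, -0.0, -0.089], [1.0, -0.032, 0.035, -0.0, -0.089], [1.0, -0.035, 0.032, 0.0, -0.089], [1.0, 0.003, 0.042, 0.013, -0.001], [1.0, 0.003, 0.042, 0.014, -0.001], [1.0, 0.002, 0.041, 0.013, -0.001]]
```

View pics/w17.png

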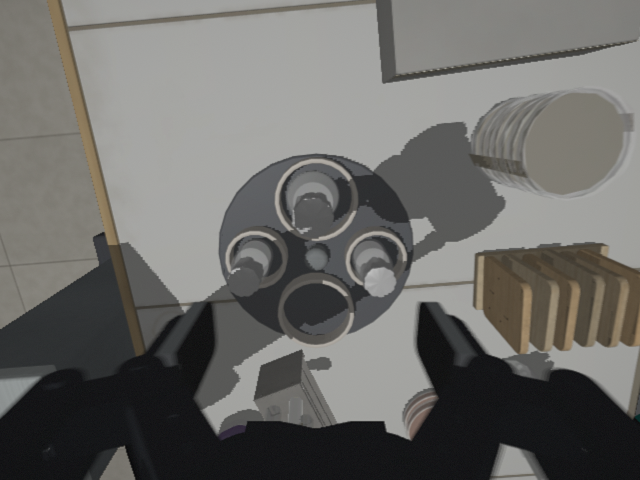

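send_rows(
  increments=[
    [1.0,0.003,0.047,0.0,-0.089],
    [1.0,-0.001,0.047,0.0,-0.089],
    [1.0,-0.005,0.048,0.0,-0.089],
    [1.0,-0.009,0.046,0.0,-0.089],
    [1.0,-0.014,0.045,0.0,-0.089],
    [1.0,-0.017,0.044,0.001,-0.089],
    [1.0,-0.021,0.043,0,-0.089],
    [1.0,-0.025,0.04,0,-0.089],
  ],
)

```text
clock: 32.3
position: [0.52, -0.0102, 0.2754]
ee_rot: [-0.001, 0.95, 0.311, -0.002]
contact_force: [1.3, 0.1, -0.1]
width: 0.0853
```

send_rows(
  increments=[
    [1.0,-0.028,0.038,0,-0.089],
    [1.0,-0.032,0.035,0,-0.089],
    [1.0,-0.035,0.032,0.0,-0.089],
    [1.0,0.003,0.042,0.013,0],
    [1.0,0.003,0.042,0.014,0],
    [1.0,0.002,0.041,0.013,0],
    [1,0,0,0,0],
    [1,0,0,0,0],
  ],
)

```text
clock: 33.3
position: [0.6204, -0.2219, 0.2356]
ee_rot: [-0.002, 0.901, 0.434, -0.001]
contact_force: [-0.1, -1.6, 0.8]
width: 0.085
```

```bash
python3 plan.py "[(.623,-.222,.17,.9),(.623,-.222,.081,.9,.03)]" 1; python3 shot.py w18;  python3 v2.py w18 200,100,440,380 2.1 >/dev/null
```

```text
now [ 0.6204 -0.2219  0.2356] 0.897 z [-0.004  0.002 -1.   ] w 0.085 t 33.3 F [-0.1 -1.6  0.8] q [-0.45  0.4   1.3   0.    1.44 -1.35]
[[1.0, 0.001, 0.001, 0.033, -0.002], [1.0, 0.001, 0.001, 0.033, -0.002], [1.0, -0.0, 0.0, 0.03, 0.0], [1.0, -0.0, 0.0, 0.029, 0.0], [1.0, -0.0, 0.0, 0.03, 0.0]]
```

View pics/w18o.png

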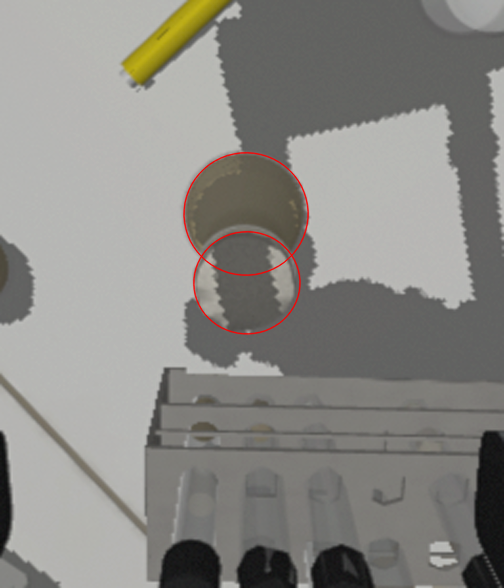

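View pics/w18.png

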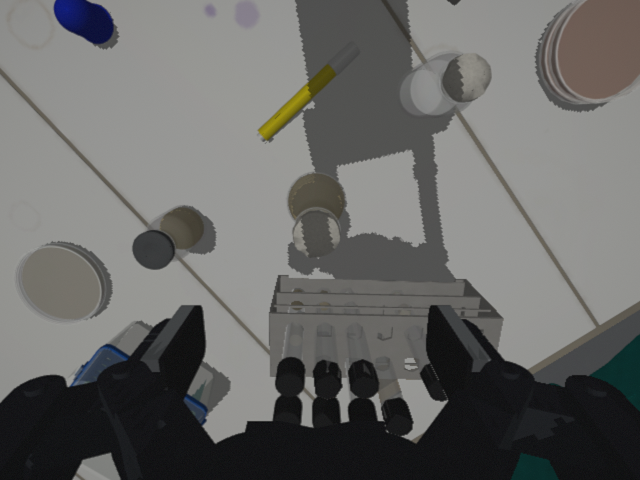

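send_rows(
  increments=[
    [1.0,0.001,0.001,0.033,-0.002],
    [1.0,0.001,0,0.033,-0.001],
    [1.0,0,0,0.03,0],
    [1.0,0,0,0.029,0],
    [1.0,0,0,0.025,0],
    [1,0,0,0,0],
    [1,0,0,0,0],
  ],
)

```text
clock: 34.22
position: [0.624, -0.2215, 0.0889]
ee_rot: [0.001, 0.9, 0.435, 0.001]
contact_force: [-0.5, 0.0, 0.1]
width: 0.0857
```

```bash
python3 plan.py "[(.6225,-.222,.084,.9,.03)]" 1
```

```text
now [ 0.624  -0.2215  0.0889] 0.9003 z [ 0.002 -0.001 -1.   ] w 0.0857 t 34.23 F [-0.5  0.   0.1] q [-0.45  0.5   1.51  0.    1.13 -1.35]
[[1.0, -0.001, -0.001, 0.005, 0.0]]
```

send_rows(
  increments=[
    [0.2,-0.001,-0.001,0.004,0],
    [0.2,0,0,0,0],
    [0.2,0,0,0,0],
    [0.2,0,0,0,0],
    [0.2,0,0,0,0],
    [0.2,0,0,0,0],
    [0.2,0,0,0,0],
  ],
)

```text
clock: 35.1
position: [0.6223, -0.2221, 0.0839]
ee_rot: [0.0, 0.9, 0.435, 0.0]
contact_force: [-1.0, -1.2, 5.5]
width: 0.0342
```

send_rows(
  increments=[
    [0.2,0,0,-0.01,0],
    [0.2,0,0,-0.03,0],
    [0.2,0,0,-0.045,0],
    [0.2,0,0,-0.045,0],
    [0.2,0,0,-0.045,0],
    [0.2,0,0,-0.04,0],
    [0.2,0,0,0,0],
  ],
)

```text
clock: 35.98
position: [0.6237, -0.2223, 0.302]
ee_rot: [0.003, 0.9, 0.435, 0.002]
contact_force: [-0.2, -1.0, -1.2]
width: 0.0339
```

```bash
python3 plan.py "[(.516,.238,.30,-.083)]" .2; python3 shot.py w19
```

```text
now [ 0.6237 -0.2223  0.302 ] 0.9002 z [ 0.007 -0.003 -1.   ] w 0.0339 t 35.98 F [-0.2 -1.  -1.2] q [-0.45  0.38  1.18  0.    1.58 -1.35]
[[0.2, 0.029, -0.037, 0.0, 0.098], [0.2, 0.026, -0.04, 0.0, 0.098], [0.2, 0.022, -0.042, 0.001, 0.098], [0.2, 0.017, -0.044, -0.0, 0.098], [0.2, 0.013, -0.045, -0.0, 0.098], [0.2, 0.008, -0.047, 0.0, 0.098], [0.2, 0.004, -0.047, 0.0, 0.098], [0.2, -0.0, -0.047, 0.001, 0.098]]
[[0.2, -0.006, -0.047, -0.0, 0.098], [0.2, -0.01, -0.046, -0.0, 0.098]]
```

View pics/w19.png

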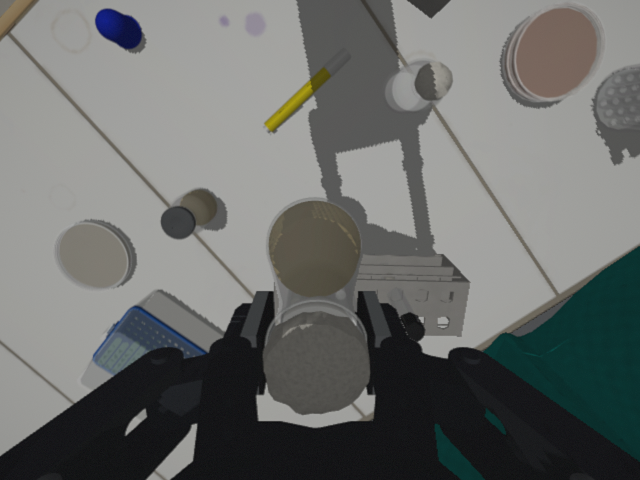

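send_rows(
  increments=[
    [0.2,0.018,-0.022,0.0,0.06],
    [0.2,0.026,-0.04,0.0,0.098],
    [0.2,0.022,-0.042,0.001,0.098],
    [0.2,0.018,-0.044,0,0.098],
    [0.2,0.014,-0.045,0,0.098],
    [0.2,0.01,-0.046,0.0,0.098],
    [0.2,0.006,-0.047,0.0,0.098],
    [0.2,0.001,-0.047,0.001,0.098],
  ],
)

```text
clock: 37.02
position: [0.5342, 0.1287, 0.2935]
ee_rot: [-0.0, 0.997, 0.075, -0.002]
contact_force: [0.1, 0.2, -1.3]
width: 0.0342
```

send_rows(
  increments=[
    [0.2,-0.004,-0.047,0,0.098],
    [0.2,-0.008,-0.046,0,0.098],
    [0.2,0,-0.012,0,0.04],
    [0.2,0,0,0,0],
    [0.2,0,0,0,0],
  ],
)

```text
clock: 37.65
position: [0.5142, 0.2298, 0.2948]
ee_rot: [0.001, 0.999, -0.041, -0.001]
contact_force: [0.4, 0.7, -3.0]
width: 0.0341
```

```bash
python3 plan.py "[(.516,.238,.2,-.083),(.516,.238,.113,-.083,.03)]" .2; python3 shot.py w20; python3 inh.py w20 $(python3 -c "
from plan import pose
s,p,phi,R=pose();print(p[0],p[1],p[2]-.0839,phi)") .030 .120 .018 "(0,)" >/dev/null
```

```text
now [0.5142 0.2298 0.2948] -0.0818 z [-0.003 -0.001 -1.   ] w 0.0341 t 37.65 F [ 0.4  0.7 -3. ] q [ 0.3   0.23  1.41 -0.    1.5   0.38]
[[0.2, 0.001, -0.004, 0.047, 0.001], [0.2, 0.0, -0.004, 0.048, 0.001], [0.2, 0.0, -0.0, 0.029, -0.0], [0.2, 0.0, -0.0, 0.029, -0.0], [0.2, 0.0, -0.0, 0.029, -0.0]]
```

View pics/w20h.png

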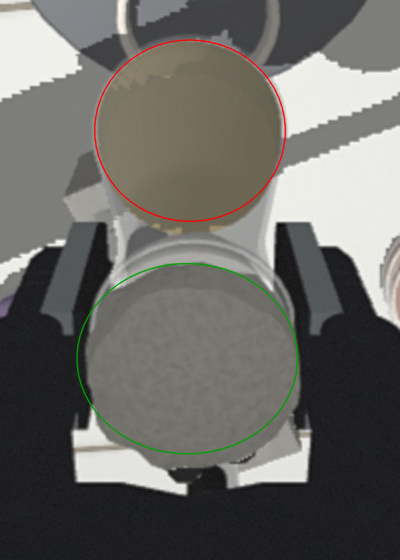

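send_rows(
  increments=[
    [0.2,0.001,-0.004,0.047,0.001],
    [0.2,0,-0.004,0.048,0.001],
    [0.2,0,0.0,0.029,0.0],
    [0.2,0,0.0,0.029,0.0],
    [0.2,0,0.0,0.029,0.0],
    [0.2,0,0,0,0],
    [0.2,0,0,0,0],
  ],
)

```text
clock: 38.58
position: [0.5173, 0.2382, 0.1153]
ee_rot: [-0.0, 0.999, -0.042, 0.001]
contact_force: [0.4, 0.3, -2.0]
width: 0.034
```

```bash
python3 plan.py "[(.516,.238,.096,-.083,.006)]" .2; python3 shot.py w21
```

```text
now [0.5173 0.2382 0.1153] -0.0848 z [ 0.002  0.001 -1.   ] w 0.034 t 38.58 F [ 0.4  0.3 -2. ] q [0.31 0.35 1.69 0.   1.09 0.39]
[[0.2, -0.0, 0.0, 0.005, -0.0], [0.2, -0.001, 0.0, 0.005, -0.0], [0.2, 0.0, 0.0, 0.004, -0.0], [0.2, -0.0, 0.0, 0.005, -0.0]]
```

View pics/w21.png

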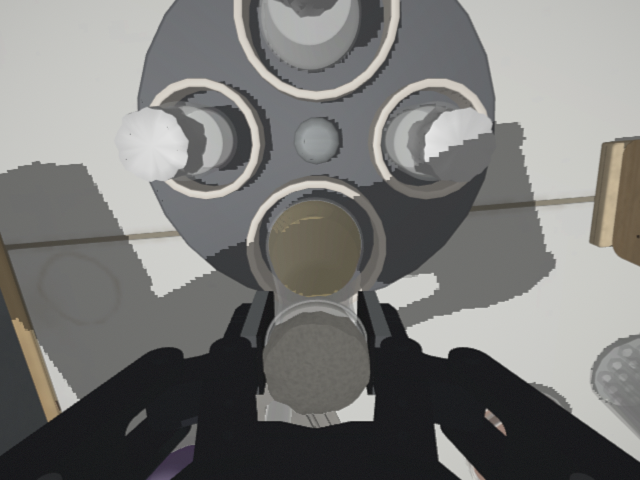

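Base (314,247) is centred in the ring (316,250). Lower.

send_rows(
  increments=[
    [0.2,0,0.0,0.005,0],
    [0.2,-0.001,0.0,0.005,0],
    [0.2,0,0.0,0.005,0],
    [0.2,0,0,0.005,0],
    [0.2,0,0,0.001,0],
    [0.2,0,0,0,0],
  ],
)

```text
clock: 39.38
position: [0.5153, 0.2389, 0.0958]
ee_rot: [-0.0, 0.999, -0.042, 0.001]
contact_force: [-4.6, -0.7, 13.0]
width: 0.0343
```

send_rows(
  increments=[
    [0.55,0,0,0,0],
    [0.7,0,0,0,0],
    [0.75,0,0,0,0],
    [0.75,0,0,-0.01,0],
    [0.75,0,0,-0.03,0],
    [0.75,0,0,-0.04,0],
    [0.75,0,0,-0.05,0],
    [0.75,0,0,-0.05,0],
  ],
)

```text
clock: 40.38
position: [0.5152, 0.2386, 0.2754]
ee_rot: [-0.0, 0.999, -0.042, 0.0]
contact_force: [0.3, -0.1, -0.8]
width: 0.064
```

send_rows(
  increments=[
    [0.75,0,0.04,-0.03,0],
    [1,0,0.05,0,0],
    [1,0,0.05,0,0],
    [1,0,0,0,0],
    [1,0,0,0,0],
  ],
)

```text
clock: 41.0
position: [0.5037, 0.0995, 0.3037]
ee_rot: [-0.001, 0.999, -0.042, 0.0]
contact_force: [0.2, 0.7, 0.4]
width: 0.0857
```

```bash
python3 plan.py; python3 shot.py w22
python3 - <<'E'
from rig import manip
import cv2
for n in("scene","side"):
    im=manip.get_image(n)[:,:,::-1]; cv2.imwrite(f"pics/{n}9.png",im)
E
```

```text
now [0.5037 0.0995 0.3037] -0.0846 z [ 0.001  0.001 -1.   ] w 0.0857 t 41.0 F [0.2 0.7 0.4] q [0.06 0.15 1.5  0.   1.5  0.14]
```

View pics/w22.png

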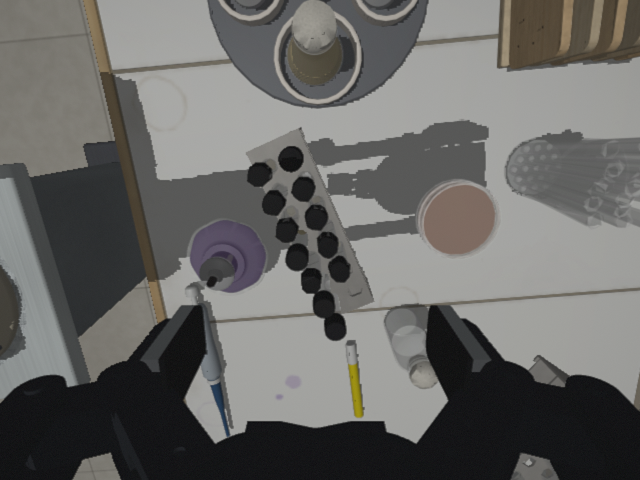

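View pics/side9.png

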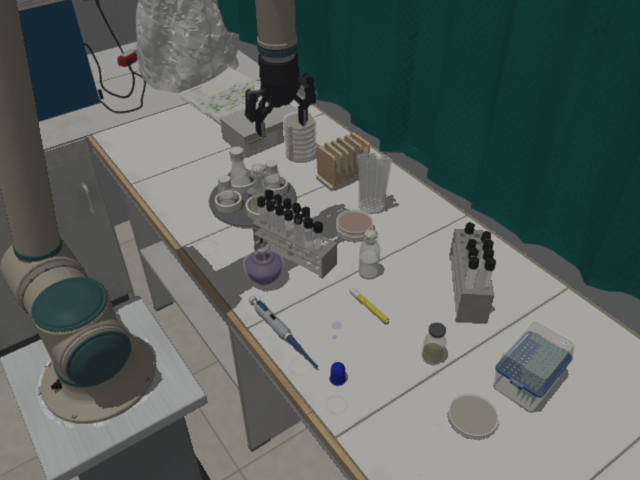

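View pics/scene9.png

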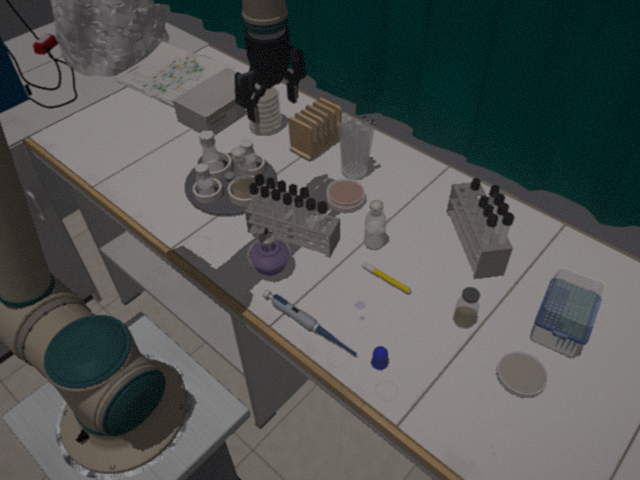

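send_rows(
  increments=[
    [1,0,-0.04,-0.03,0],
    [1,0,-0.045,-0.03,0],
    [1,0,-0.045,0,0],
    [1,0,0,0,0],
    [1,0,0,0,0],
    [1,0,0,0,0],
  ],
)

```text
clock: 41.9
position: [0.5143, 0.228, 0.3631]
ee_rot: [0.0, 0.999, -0.042, -0.0]
contact_force: [0.2, 0.1, 0.2]
width: 0.0856
```

```bash
python3 shot.py w23
python3 - <<'E'
import pickle
from ov import *
c=pickle.load(open("pics/w23.pkl","rb"));im=cv2.imread("pics/w23.png")
x0,y0,s=200,60,2.8
z=cv2.convertScaleAbs(cv2.resize(im[y0:270,x0:440],None,fx=s,fy=s,interpolation=2),alpha=1.3)
for x,y,rs,rb,h in ((.456,.308,.029,.02,.085),(.516,.238,.039,.03,.12),(.527,.368,.039,.029,.107),(.586,.297,.029,.02,.085)):
    circ(z,c,x,y,.034,rs,(x0,y0),s,(0,160,0));circ(z,c,x,y,.012,rb,(x0,y0),s);circ(z,c,x,y,.012+h,.016,(x0,y0),s,(255,0,0))
cv2.imwrite("pics/w23o.png",z)
E
```

```text
foil [ 0.43962781 -0.35418667  0.107     ] [ 0.43740865 -0.35824917  0.107     ]
b1 [ 0.47744404 -0.09681179  0.085     ] [ 0.47502759 -0.10019557  0.085     ]
b2 [ 0.46490695 -0.21670524  0.085     ] [ 0.46078297 -0.22133674  0.085     ]
dark [ 0.55711629 -0.34012056  0.086     ] [ 0.55359586 -0.34400869  0.086     ]
```

View pics/w23o.png

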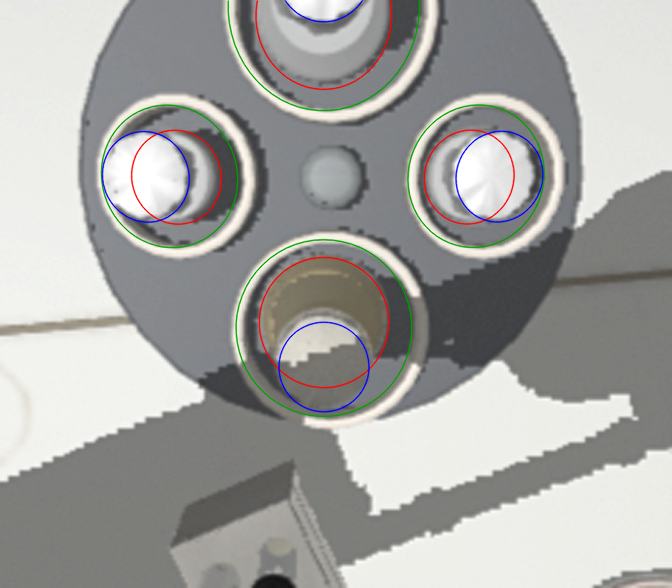

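```bash
python3 -c "
from rig import manip
print(manip.sign_off())"
```

```text
the job is handed in; nothing more can be done
None
```

I loaded the carrier: both conical flasks are in the wide seats and both foil-capped bottles are in the narrow seats. I handed the job in at about 42 s, and the hand-in reports no verdict.

- **Fit in the seats:** the last overhead picture shows all four vessels upright, within about 3 mm of their seat centres by my overlay. flask_foil was partly cut off at the top of that picture. A picture from just before it was lowered showed it centred in its ring.
- **Floor contact:** each vessel was let go only once the wrist force rose to 8–13 N. The TCP height at that moment matched the grasp height plus the 12 mm floor to within about 0.2 mm.
- **Bottles left alone:** the scene and side pictures show the dark-stopper bottle and the tall bottle still standing in the same place as at the start.
- **Disagreements:** the fixed cameras differed by up to about 6 mm on the vessel positions, so I used the wrist camera instead. In the final overlay the rings sit about 2 mm off my earlier seat fit, well inside the 12 mm allowed. No check failed.

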